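# Clear the trimming plate, set its stop screw and lock it with the jam nut

### The job

Get the brick trimming jig ready. First take the scraper block and push all the brick chips off the steel plate into its catch tray; then turn the stop screw clockwise until its bar lies over the green mark, put the hardwood wedge on the ledge between the bar and the upright cheek, thick end towards the screw, so that the bar is held there, and with it in place tighten the jam nut fully clockwise by its lever, the bar staying on the mark. Finish by taking the wedge out again and leaving the scraper (standing on its broad base) on the blue outline and the wedge (flat on its underside) on the yellow outline of the tool board, lined up with their outlines; leave the chisel alone.

Things in the scene. Friction and masses are not known exactly. Their poses are not given: they have to be found in the camera images.
- jig: fixed trimming jig, origin on the bench under the middle of its steel plate; x away from the robot, y to the left at yaw 0. Plate 136 (x) by 185 mm (y -90..95), top z 36 mm, with ribs 6 mm wide, 10 mm high along its two x edges (124 mm free between). At its -y end the lower grey catch tray; at its +y end the screw unit on a foot 12 mm thick (x -55..120, y 95..210)
- plate_mid (a point): middle of the plate's top surface (jig x 0, y 0, z 36 mm)
- tray_mid (a point): middle of the catch tray's floor (jig x 0, y -142, z 10 mm); inside the tray is 128 (x) by 98 mm (y -92..-190), its rim at z 30 mm is lower than the plate
- screw_axis (a point): on the vertical axis of the stop screw, at the mid height of its bar (jig x 0, y 160, z 56 mm)
- chock_seat (a point): wedge's seat on the ledge top, axes as the jig's (x 85, y 134, z 42 mm): the wedge's origin belongs here within 25 mm along jig x and 12 mm across, thick end to jig -x. Ledge x 30..102, 28 mm wide. Cheek at x 30..62, its face at y 114, top z 72. Bar and cheek end at x 62; the wedge's outer part is free to hold. Bar to cheek 39 mm at screw 0, 42 at 0.06; the bar yields to a light push
- screw (a joint): stop screw, rad: 0 = its bar points along jig +x over the green mark; grows anticlockwise from above; starts at 0.4 to 0.9, stops at -1 and 1; within 0.17 of 0 is on the mark. Friction 0.12 N m, stays where left. The jam nut rides on it and turns along with it. With the wedge seated the bar comes to rest against it at about -0.06
- bar_pin (a point): mid of the red upright round pin (14 mm diameter, z 60..106 mm) on the bar, 52 mm from the screw axis, the place to take hold of the screw. The steel bar is 14 mm wide, z 48..64 mm, and ends 62 mm from the axis
- nut (a joint): brass jam nut, rad, measured relative to the screw: 0 = slack, grows as it is turned clockwise from above, stops at 1.45; tight from 1.25. Starts 0 to 0.2. Its friction on the screw (0.25 N m) is greater than the screw's own, so it drags the screw along unless the bar is held by the wedge
- nut_post (a point): upper part (z 70 mm) of the black upright round post (16 mm diameter, z 34..84 mm) at the end of the nut's lever, 95 mm from the screw axis. Its direction from the axis, in the jig frame from +x anticlockwise, is 150 degrees + screw - nut
- scraper: loose scraper block, origin at the centre of its underside: wooden base 50 (x) by 100 (y) by 28 mm high with steel edges on its long sides, and a blue grip block 34 (x) by 36 (y) mm on top, z 28..65 mm; best held across the blue grip's y width; 0.22 kg
- wedge: loose hardwood wedge, origin at the centre of its underside, 36 mm wide (x), 110 mm long (y); 28 mm high at its -y end, falling evenly to 3 mm at its +y end; 0.05 kg
- wedge_thick (a point): middle of the wedge's thick (28 mm) end face, 14 mm above its underside, 55 mm from its origin
- chip0: brick chip, about 45 by 33 by 13 mm, origin at the centre of its underside; lies on the plate; two to four of the four chips are there
- chip1: brick chip, about 45 by 33 by 13 mm, origin at the centre of its underside; lies on the plate; two to four of the four chips are there
- chip2: brick chip, about 45 by 33 by 13 mm, origin at the centre of its underside; lies on the plate; two to four of the four chips are there
- chip3: brick chip, about 45 by 33 by 13 mm, origin at the centre of its underside; lies on the plate; two to four of the four chips are there
- board: fixed plywood tool board on the bench, 200 (x) by 150 (y) by 6 mm thick, with a blue and a yellow painted outline, both 112 to 122 mm long along the board's y
- spot_scraper (a point): centre of the blue outline (62 by 112 mm), on the board's top: the scraper's place, its length along the board's y either way round
- spot_wedge (a point): centre of the yellow outline (48 by 122 mm, 110 mm from the blue one), on the board's top: the wedge's place, its length along the board's y either way round
- cold_chisel: loose steel chisel lying on the bench, 34 by 172 (y) by 21 mm; not part of the job
Mind the look-alikes: they are no part of the job. What is shaped like the scraper but purple is not meant. Leave any pink or purple look-alike of the chip0 alone.

How it is judged:
By the outcome, as a careful person would: the job done as asked, in the order asked, and still so for the second after the job is handed in, with the robot touching nothing.
Of chip0, chip1, chip2, chip3 only 2 to 4 are there at a start; the rules pass over those that are not, and their reading is None.
At some moment in a run one of scraper may be knocked a few centimetres aside while the robot is not near it.
Once in a run the grip may slacken for a moment while it holds something.
It also fails if it takes over 208 s, if anything falls off the work surface, if the arm or the gripper's body presses on something with over 40 N, if the wrist force passes 120 N, or if a joint passes its speed limit or range.

### The arm

A 6-joint arm with a two-finger parallel gripper is mounted at the origin on the work surface; the furniture and walls round the work are solid. World frame = base frame: x ahead of the robot, y to its left, z up, the work surface at z = 0. Lengths are in m, angles in rad, forces in N, time in s.
With the tool pointing down it reaches from about 0.375 to 0.9 m from the base axis. Payload 3.1 kg.
Tool frame: the origin (TCP) lies at the very end of the fingers, on their centre line; the grasp point (between the pads) lies 19 mm behind it (tcp_to_grasp is the distance from the TCP to the grasp point, in m); z points along the fingers, y is the direction in which the jaws open and shut (so a half turn about z gives the same grasp; the last joint's range is limited). The gripper opens to 85 mm and grips with 20 to 120 N. Pads are 22 mm wide; open, the fingers measure 114 mm over their backs; the gripper's body (76 mm by 85 mm) begins 54 mm behind the grasp point. The pads swing forward as they close: fully open they stand 13 mm farther back than shut.
Start: joints at [1.083, 0.527, 1.433, -0, 1.181, -0.178], TCP at [0.191, 0.595, 0.231] pointing down, gripper open.
Joint ranges: [-3.08, 3.08], [-0.75, 2.2], [0.22, 2.44], [-1.43, 4.57], [0, 2.65], [-2.85, 2.85]. Speed limits (rad/s): [2.79, 2.79, 3.14, 3.14, 3.14, 3.14].

### API

Orientations are given as a unit quaternion [x, y, z, w].
In Python, from station import sense, snapshot, camera_info, sign_off, tcp_to_grasp gives the robot as it stands.
- The arm moves only by the shell command python3 -m inch 'ROWS' [FORCE]. ROWS is JSON, a list of rows, each a list of 3 entries, a list of its own where there are three numbers: the closure, from -1 (fully open) to 1 (shut), so that 0 is half open, then the shift along the tool's x, y, z normalised to -1 to 1, where 1 is 10 cm, then the turn, a rotation vector about the tool's x, y, z normalised to -1 to 1, where 1 is 360 degrees. In form: [[jaw, [dx, dy, dz], [ax, ay, az]], ...]. A call has 1 to 20 rows; each row is the pose to reach, as a shift and turn from the pose commanded when the call began, along the tool's axes at that moment, turning the shorter way round; what a row does not reach only later rows make up. A row lasts 1/10 s, in which the tool goes at most 50 mm and 8.59 degrees, less where a joint would pass 70% of its speed; a pose out of reach is approached as far as the arm can. A call with a number of a shift or a turn outside -1 to 1 is refused whole. A call with a gripper value outside its range is refused whole. The fingers move at their own pace and stop on an object; FORCE is the grip in N (left out, the last holds). Time passes only in rows, so rows that repeat a pose let the fingers close. It gives the time, the measured TCP pose, the force and the opening at its end, in the units of the state.
- sense(): the state, without advancing time (a new reading comes with each control period).
- snapshot(name): name is "scene" or "top"; returns (picture, depth): 384x512x3 uint8, blue, green, red; 384x512 float32, m along the optical axis (not along the pixel's ray), 0 where there is no reading.
- camera_info(name): a dict with "K" (3x3 intrinsics, pixels), "dist" ([k1, k2, p1, p2, k3] as OpenCV has them; the pictures are not rectified), "origin" and "orientation" of the camera in the world. Camera axes: x right, y down, z forward; pixel columns grow to the right and rows downward; lengths in m; the calibration is good to about 2 mm. A picture is of the moment at which its call begins. camera_info takes no time and is no camera call.
- sign_off(): hands the job in, once; it reports no verdict.
The state is a dict: "t": time; "q": joint angles; "qd": joint speeds; "tau": joint torques, N m; "tcp_pos": TCP position; "tool_rot": TCP orientation; "force": force on the tool from outside, world axes, zero at the start; "ft_torque": the same for the moment, N m; "finger_gap": opening from 0.0 (shut) to 1.0 (fully open).
Only numpy, scipy, OpenCV 4.12 (cv2) and the standard library are available. Lean on these libraries where they do the work, as an engineer would, in place of code of your own. Each camera call takes 0.05 s, during which the arm holds its last target.

## Working session

There is one attempt and no reset: what is moved stays moved. The work goes in short steps, Python scripts to look and compute and a shell command to move; the robot and the scene stay as the last step left them, time stands still between calls to the robot, and variables do not carry over. Pictures are saved under pics/ and viewed, and the job is handed in when it is done.

```bash
ls; mkdir -p pics; python3 - <<'E'
from station import *
import cv2,numpy as np
s=sense();print(s)
for n in("scene","top"):
    im,d=snapshot(n);cv2.imwrite(f"pics/{n}0.png",im);np.save(f"pics/{n}0.npy",d);print(camera_info(n),d.min(),d.max())
print(tcp_to_grasp)
E
```

```text
pics
{'t': 0.0, 'q': array([ 1.08250878e+00,  5.28475074e-01,  1.43389118e+00, -8.40568893e-06,
        1.18141544e+00, -1.78477206e-01]), 'qd': array([-1.39100206e-03, -6.44218777e-05, -1.35147616e-03,  7.53131301e-04,
       -2.72458967e-04,  9.57497487e-04]), 'tau': array([ 2.08414560e-03, -4.42345369e+01, -1.78031981e+01, -1.08326515e-04,
        8.18435918e-03, -6.79947490e-06]), 'tcp_pos': array([0.19016832, 0.59461521, 0.23033169]), 'tool_rot': array([ 1.54284731e-01,  9.88025821e-01, -1.03552990e-03, -3.54499833e-04]), 'force': array([-0.61520033, -0.74302654, -0.19208864]), 'ft_torque': array([-0.0214996 , -0.02524475, -0.00250419]), 'finger_gap': 0.9975620624719891}
{'K': array([[387.74845832,   0.        , 258.88720388],
       [  0.        , 387.74845832, 196.16046309],
       [  0.        ,   0.        ,   1.        ]]), 'dist': array([-0.04180427,  0.        ,  0.        ,  0.        ,  0.        ]), 'origin': array([-0.13025442, -0.78039857,  0.85951183]), 'orientation': array([ 0.84433454, -0.31303859,  0.14467339, -0.41009223])} 0.0 3.968489
{'K': array([[361.6354003 ,   0.        , 257.67766685],
       [  0.        , 361.6354003 , 190.39003936],
       [  0.        ,   0.        ,   1.        ]]), 'dist': array([0.03220176, 0.        , 0.        , 0.        , 0.        ]), 'origin': array([ 0.26401194, -0.0433204 ,  1.31293997]), 'orientation': array([ 0.70596017, -0.70223334,  0.06069964, -0.06931176])} 0.0 2.4647915
0.0187
```

View pics/scene0.png

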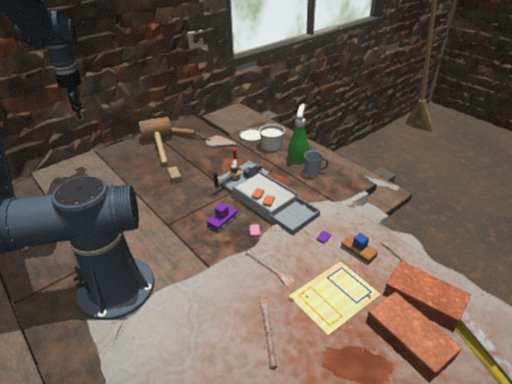

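View pics/top0.png

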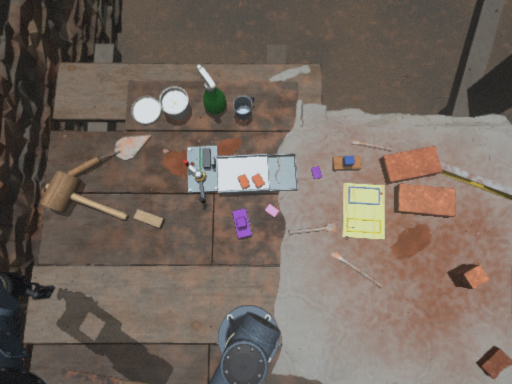

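```bash
cat > h.py <<'E'
from station import *
import cv2,numpy as np
from scipy.spatial.transform import Rotation as R
def shot(n,name):
    im,d=snapshot(n);cv2.imwrite(f"pics/{name}.png",im);np.save(f"pics/{name}.npy",d);return im,d
def ray(n,uv):
    c=camera_info(n);p=cv2.undistortPoints(np.array(uv,float).reshape(-1,1,2),c["K"],c["dist"]).reshape(-1,2)
    r=R.from_quat(c["orientation"]).as_matrix()
    return c["origin"],np.c_[p,np.ones(len(p))]@r.T
def plane(n,uv,z):
    o,d=ray(n,uv);return o+d*((z-o[2])/d[:,2])[:,None]
def dep(n,uv,d):
    o,r=ray(n,uv);uv=np.array(uv,int).reshape(-1,2);return o+r*d[uv[:,1],uv[:,0]][:,None]
def proj(n,P):
    c=camera_info(n);r=R.from_quat(c["orientation"]).as_matrix()
    X=(np.array(P,float).reshape(-1,3)-c["origin"])@r
    p,_=cv2.projectPoints(X,np.zeros(3),np.zeros(3),c["K"],c["dist"]);return p.reshape(-1,2)
def crop(src,x0,x1,y0,y1,k,name):
    im=cv2.imread(f"pics/{src}.png")[y0:y1,x0:x1];cv2.imwrite(f"pics/{name}.png",cv2.resize(im,None,fx=k,fy=k,interpolation=cv2.INTER_CUBIC))
E
python3 - <<'E'
from h import *
crop("top0",120,400,125,265,2.8,"c1");crop("scene0",130,390,120,340,2.7,"c2")
E
```

```text
(no output)
```

View pics/c1.png

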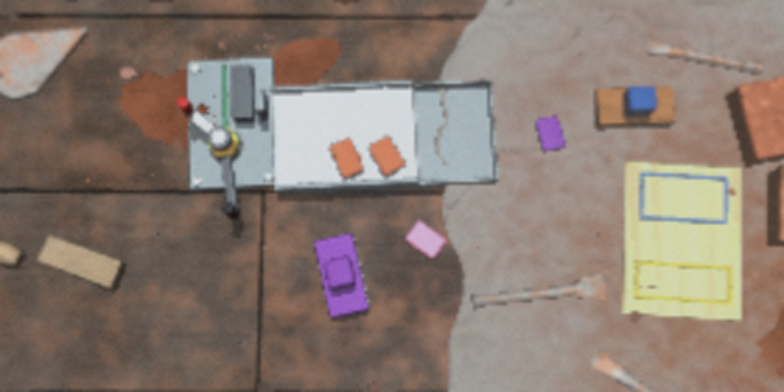

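View pics/c2.png

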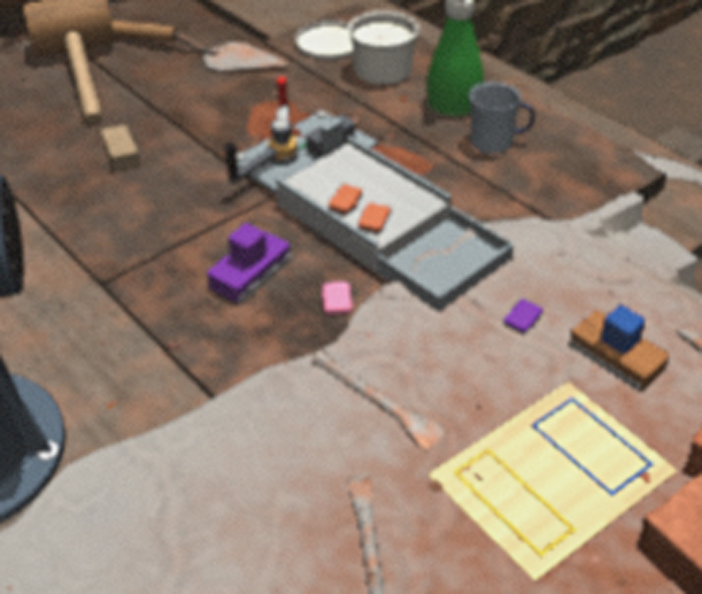

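```bash
cat > m.py <<'E'
from h import *
im=cv2.imread("pics/top0.png");d=np.load("pics/top0.npy");hsv=cv2.cvtColor(im,cv2.COLOR_BGR2HSV)
def rect(mask,box,z,lab,n="top"):
    m=np.zeros_like(mask);x0,x1,y0,y1=box;m[y0:y1,x0:x1]=mask[y0:y1,x0:x1]
    cs=[c for c in cv2.findContours(m,cv2.RETR_EXTERNAL,cv2.CHAIN_APPROX_NONE)[0]]
    for c in sorted(cs,key=cv2.contourArea)[::-1][:2]:
        if cv2.contourArea(c)<15: continue
        P=plane(n,c.reshape(-1,2),z)
        (cx,cy),(w,h),a=cv2.minAreaRect((P[:,:2]*1000).astype(np.float32))
        print(lab,"c",round(cx,1),round(cy,1),"wh",round(w,1),round(h,1),"a",round(a,1),"px",c.reshape(-1,2).mean(0).round(1))
inr=lambda a,b:cv2.inRange(hsv,a,b)
if __name__=="__main__":
    rect(inr((0,0,190),(180,40,255)),(205,280,145,200),.036,"plate")
    rect(inr((3,120,120),(18,255,255)),(218,275,155,192),.049,"chip")
    rect(inr((105,120,60),(125,255,255)),(335,362,150,170),.065,"blue")
    rect(inr((8,80,60),(20,255,200)),(325,366,148,175),.028,"brown")
    rect(inr((22,60,150),(35,255,255)),(335,395,175,245),.006,"board")
    rect(inr((10,60,110),(30,255,255)),(128,170,205,232),.015,"wedge")
    for u,v in [(138,213),(142,215),(148,218),(154,220),(159,223)]: print(dep("top",[(u,v)],d).round(3))
    print(dep("top",[(347,161),(336,163),(230,165),(360,215),(205,155),(275,165)],d).round(3))
    for p in [(343,161),(148,218),(185,163)]: print(hsv[p[1],p[0]])
E
python3 m.py
```

```text
plate c 566.8 16.3 wh 120.9 207.1 a 3.3 px [246.9 174.4]
chip c 533.5 23.4 wh 41.8 24.9 a 23.5 px [243.5 181. ]
chip c 536.6 -26.5 wh 39.3 25.2 a 30.8 px [257.7 180.4]
blue c 609.3 -350.4 wh 25.7 28.5 a 0.1 px [348.8 159.6]
brown c 608.2 -350.5 wh 49.0 99.2 a 0.1 px [346.7 163.4]
board c 435.1 -408.9 wh 148.5 196.5 a 86.9 px [364.5 213.2]
board c 493.6 -377.7 wh 41.0 13.1 a 4.5 px [353.9 194.3]
wedge c 403.7 370.0 wh 105.2 38.2 a 70.5 px [147.7 217.8]
wedge c 441.5 345.6 wh 16.6 19.2 a 66.4 px [154.8 207.5]
[[0.422 0.409 0.004]]
[[0.415 0.392 0.008]]
[[0.403 0.367 0.016]]
[[0.395 0.344 0.021]]
[[0.384 0.325 0.024]]
[[ 0.604 -0.344  0.063]
 [ 0.607 -0.312  0.026]
 [ 0.595  0.074  0.036]
 [ 0.419 -0.397  0.002]
 [ 0.632  0.166  0.04 ]
 [ 0.603 -0.09   0.008]]
[173  13  76]
[ 18  70 178]
[  1 173 137]
```

```bash
python3 - <<'E'
from h import *
d=np.load("pics/top0.npy")
v,u=np.mgrid[135:215,170:310];uv=np.c_[u.ravel(),v.ravel()]
P=dep("top",uv,d);np.save("pics/jig.npy",P)
# plate zone points
m=(abs(P[:,2]-.036)<.004)&(P[:,0]>.45)
print(m.sum())
# reticle: image of z
Z=(P[:,2]*1000).reshape(80,140)
print("rows col 240");print([(r+135,int(Z[r,70])) for r in range(80)][5:70])
print("cols row 165");print([(c+170,int(Z[30,c])) for c in range(140)])
E
```

```text
1413
rows col 240
[(140, 1), (141, 0), (142, 1), (143, 4), (144, 2), (145, 0), (146, 0), (147, 0), (148, -4), (149, -3), (150, -1), (151, -2), (152, -3), (153, -2), (154, 0), (155, 46), (156, 45), (157, 32), (158, 35), (159, 39), (160, 36), (161, 38), (162, 37), (163, 36), (164, 39), (165, 37), (166, 39), (167, 31), (168, 37), (169, 36), (170, 39), (171, 33), (172, 37), (173, 39), (174, 32), (175, 37), (176, 46), (177, 45), (178, 48), (179, 52), (180, 51), (181, 50), (182, 47), (183, 47), (184, 44), (185, 35), (186, 33), (187, 35), (188, 33), (189, 31), (190, 47), (191, 48), (192, 31), (193, 12), (194, 0), (195, -2), (196, 5), (197, 1), (198, -1), (199, 0), (200, -2), (201, 0), (202, -2), (203, -2), (204, 2)]
cols row 165
[(170, 4), (171, 5), (172, 8), (173, 0), (174, 4), (175, 5), (176, 3), (177, 4), (178, 7), (179, 11), (180, 20), (181, 1312), (182, 6), (183, 2), (184, 5), (185, 57), (186, 81), (187, 74), (188, 71), (189, 63), (190, 64), (191, 18), (192, 14), (193, 13), (194, 11), (195, 16), (196, 10), (197, 10), (198, 17), (199, 13), (200, 8), (201, 13), (202, 12), (203, 37), (204
[... 430 characters left out ...]
34), (244, 31), (245, 35), (246, 34), (247, 32), (248, 34), (249, 35), (250, 37), (251, 39), (252, 36), (253, 36), (254, 41), (255, 34), (256, 34), (257, 35), (258, 38), (259, 38), (260, 37), (261, 34), (262, 33), (263, 36), (264, 31), (265, 37), (266, 33), (267, 37), (268, 12), (269, 8), (270, 13), (271, 11), (272, 9), (273, 11), (274, 13), (275, 8), (276, 5), (277, 10), (278, 13), (279, 9), (280, 9), (281, 9), (282, 7), (283, 6), (284, 3), (285, 6), (286, 5), (287, 8), (288, 8), (289, 10), (290, 13), (291, 9), (292, 8), (293, 6), (294, 10), (295, 30), (296, 7), (297, 7), (298, 5), (299, 3), (300, 1), (301, 1), (302, 0), (303, 3), (304, 2), (305, 1), (306, 2), (307, 3), (308, -1), (309, 2)]
```

```bash
python3 - <<'E'
from h import *
P=np.load("pics/jig.npy").reshape(80,140,3);Z=P[:,:,2]
far=[];near=[]
for c in range(222-170,264-170):
    r=np.where(Z[:,c]>.028)[0]; 
    far.append((c+170,r.min()+135-.5));near.append((c+170,r.max()+135+.5))
F=plane("top",far,.046);N=plane("top",near,.046)
for A in(F,N):
    k=np.polyfit(A[:,1],A[:,0],1);print("line x=%.4f*y+%.4f"%tuple(k),"yaw",np.degrees(-np.arctan(k[0])).round(2),"res",np.std(A[:,0]-np.polyval(k,A[:,1])).round(4))
rt=[];lf=[];tr=[]
for r in range(160-135,187-135):
    c=np.where(abs(Z[r,45:105]-.036)<.006)[0]
    rt.append((c.max()+170+45+.5,r+135));lf.append((c.min()+215-.5,r+135))
for z,L,n in((.036,rt,"right"),(.036,lf,"left")):
    A=plane("top",L,z);k=np.polyfit(A[:,0],A[:,1],1);print(n,k.round(4),A[:,1].round(3)[::3], "x",A[:,0].round(3)[::6])
# tray end: last col with z>.02 on rows
tr=[]
for r in range(162-135,185-135):
    c=np.where(Z[r,:]>.018)[0]
    if len(c): tr.append((c.max()+170+.5,r+135))
A=plane("top",tr,.03);print("tray outer",A[:,1].round(3))
E
```

```text
line x=-0.0593*y+0.6358 yaw 3.39 res 0.0087
line x=-0.2335*y+0.4729 yaw 13.14 res 0.0361
right [ 0.0547 -0.0946] [-0.062 -0.062 -0.062 -0.062 -0.062 -0.066 -0.066 -0.066 -0.066] x [0.615 0.592 0.57  0.547 0.525]
left [0.0808 0.0753] [0.124 0.124 0.124 0.123 0.123 0.119 0.119 0.118 0.118] x [0.614 0.591 0.569 0.547 0.525]
tray outer [-0.164 -0.164 -0.164 -0.164 -0.164 -0.168 -0.168 -0.168 -0.168 -0.168
 -0.168 -0.168 -0.168 -0.175 -0.167 -0.167 -0.167 -0.167 -0.171 -0.171
 -0.171 -0.171 -0.171]
```

```bash
cat >> h.py <<'E'
JO=np.array([.5665,.0275]);JY=np.radians(3.3)
def jig(x,y,z):
    c,s=np.cos(JY),np.sin(JY);return np.array([JO[0]+(c*x-s*y)/1000,JO[1]+(s*x+c*y)/1000,z/1000])
def tojig(p):
    c,s=np.cos(JY),np.sin(JY);v=(np.array(p)[:2]-JO)*1000;return np.array([c*v[0]+s*v[1],-s*v[0]+c*v[1]])
E
python3 - <<'E'
from h import *
pts=[jig(*p) for p in [(68,-90,46),(-68,-90,46),(68,95,46),(-68,95,46),(-55,210,12),(120,210,12),(120,95,12),(-64,-190,30),(64,-190,30),(0,160,56),(62,114,72),(30,114,72)]]
for n in("top","scene"):
    im=cv2.imread(f"pics/{n}0.png");k=5
    x0,y0,w,h=((175,135,130,80) if n=="top" else (205,140,125,100))
    I=cv2.resize(im[y0:y0+h,x0:x0+w],None,fx=k,fy=k,interpolation=cv2.INTER_CUBIC)
    for q in proj(n,pts):
        a=((q-[x0,y0]+.5)*k).astype(int);cv2.drawMarker(I,tuple(int(t) for t in a),(0,0,255),cv2.MARKER_CROSS,12,1)
    cv2.imwrite(f"pics/chk_{n}.png",I)
E
```

```text
(no output)
```

View pics/chk_top.png

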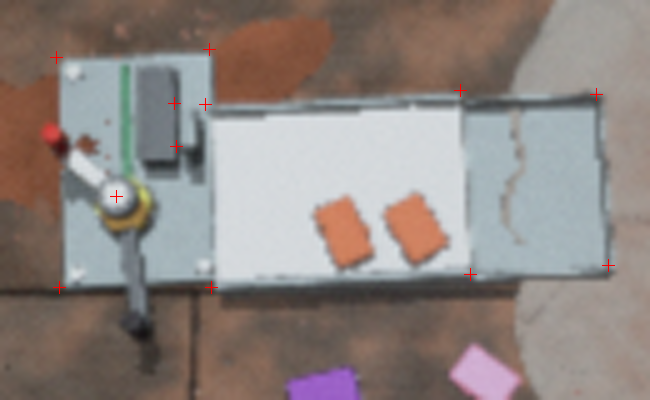

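View pics/chk_scene.png

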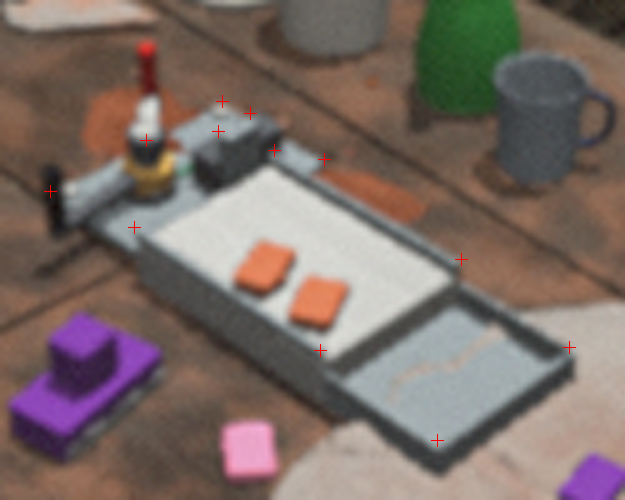

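```bash
sed -i 's/^JO=.*/JO=np.array([.5643,.0247]);JY=np.radians(3.3)/' h.py
cat > ov.py <<'E'
from h import *
import sys
def ov(src,tag,extra=[]):
  P=[(68,-90,46),(-68,-90,46),(68,95,46),(-68,95,46),(-55,210,12),(120,210,12),(120,95,12),(0,160,60),(62,114,72),(30,114,72),(102,148,42),(30,148,42),(102,120,42)]
  pts=[jig(*p) for p in P]
  for n in("top","scene"):
    im=cv2.imread(f"pics/{n}{src}.png");k=7
    x0,y0,w,h=((175,138,110,80) if n=="top" else (208,140,110,85))
    I=cv2.resize(im[y0:y0+h,x0:x0+w],None,fx=k,fy=k,interpolation=cv2.INTER_CUBIC)
    for q in proj(n,pts):
        a=((q-[x0,y0]+.5)*k).astype(int);cv2.drawMarker(I,tuple(int(t) for t in a),(0,0,255),cv2.MARKER_CROSS,12,1)
    for q in (proj(n,extra) if len(extra) else []):
        a=((q-[x0,y0]+.5)*k).astype(int);cv2.drawMarker(I,tuple(int(t) for t in a),(0,255,255),cv2.MARKER_CROSS,12,1)
    cv2.imwrite(f"pics/{tag}_{n}.png",I)
if __name__=="__main__": ov(sys.argv[1],sys.argv[2])
E
python3 ov.py 0 ov1
```

```text
(no output)
```

View pics/ov1_top.png

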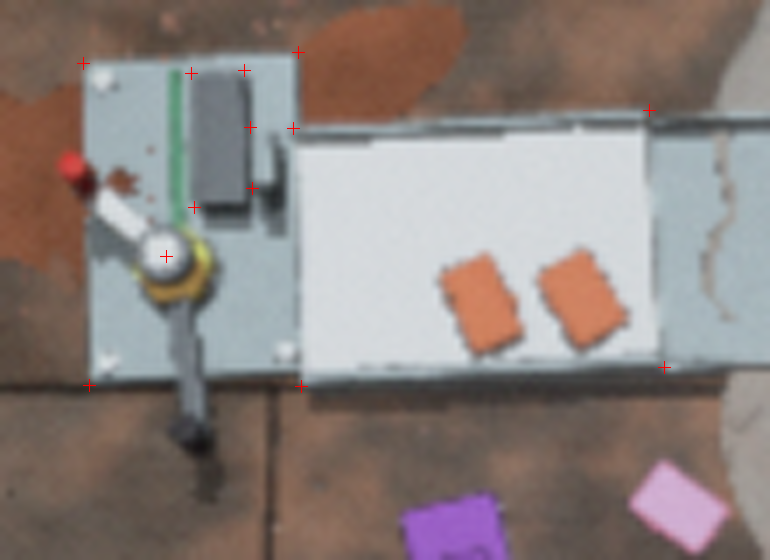

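View pics/ov1_scene.png

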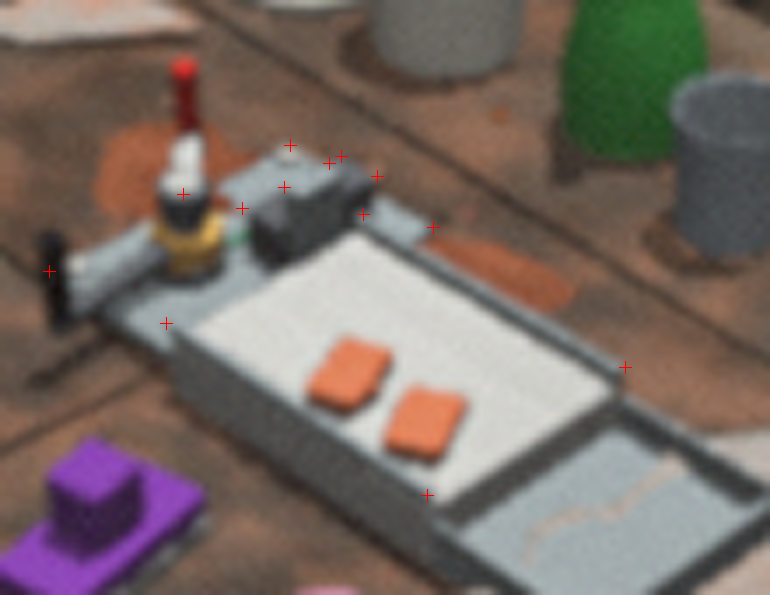

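```bash
python3 - <<'E'
from m import *
rect(inr((95,60,40),(125,255,220)),(342,386,180,208),.006,"blueoutline")
rect(inr((20,150,100),(35,255,255)),(342,386,215,242),.006,"yellow outline")
rect(inr((22,50,120),(35,255,255)),(335,395,175,245),.006,"board")
rect(cv2.bitwise_or(inr((0,180,120),(6,255,255)),inr((172,150,120),(180,255,255))),(178,196,153,172),.104,"pin top")
rect(inr((0,0,0),(180,255,75)),(195,212,190,206),.084,"post")
for x,y in[(533.5,23.4),(536.6,-26.5)]: print("chip jig",tojig((x/1000,y/1000)))
crop("top0",335,395,175,245,8,"c3")
p=plane("top",[(185,162)],.106);print("pin jig",tojig(p[0]));p=plane("top",[(202.5,199)],.084);print("post jig",tojig(p[0]))
E
```

```text
board c 435.8 -408.7 wh 148.6 198.5 a 86.7 px [364.7 208.7]
board c 492.3 -394.1 wh 53.8 47.8 a 84.3 px [358.2 195. ]
post c 455.1 162.6 wh 31.6 22.1 a 8.9 px [203.2 200.5]
chip jig [-30.82376119   0.47512767]
chip jig [-30.6013465  -49.52057746]
pin jig [ 34.3940187 197.0952956]
post jig [-94.32374883 143.33604463]
```

View pics/c3.png

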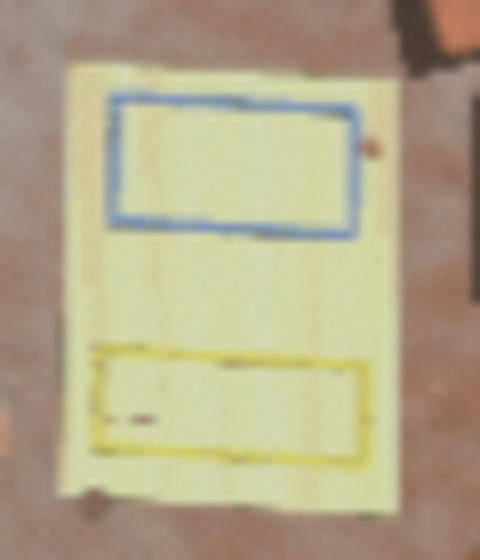

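```bash
python3 - <<'E'
from h import *
for n,c in(("blue",[(113,98),(355,108),(352,233),(112,222)]),("yel",[(97,350),(366,365),(364,462),(97,450)])):
    P=plane("top",np.array(c)/8+[335,175]-.5,.006)[:,:2]*1000
    e=P[1]-P[0]+P[2]-P[3]
    print(n,P.mean(0),"len",np.linalg.norm(P[1]-P[0]),np.linalg.norm(P[1]-P[2]),"angle",np.degrees(np.arctan2(-e[1],-e[0])))
E
cat > st.py <<'E'
from h import *
s=sense();r=R.from_quat(s['tool_rot']).as_matrix()
print('t',round(s['t'],1),'tcp',(s['tcp_pos']*1000).round(1),'jig',tojig(s['tcp_pos']).round(1),'yang',np.degrees(np.arctan2(r[1,1],r[0,1])).round(1),'down',(-r[2,2]).round(4),'F',s['force'].round(1),'gap',round(s['finger_gap'],3))
E
python3 st.py
```

```text
blue [ 491.44856798 -412.73464798] len 109.57092387352671 57.86866603135847 angle 87.70492188813046
yel [ 381.46991232 -406.5480967 ] len 119.81202170042378 43.503285884420094 angle 87.49418333042833
t 0.1 tcp [190.2 594.7 230.4] jig [-340.7  590.6] yang 72.2 down 1.0 F [-0.7  0.   0.5] gap 0.996
```

```bash
python3 -m inch '[[-1,[0,0,0],[0,0,-0.0494]],[-1,[0,0,0],[0,0,-0.0494]],[-1,[0,0,0],[0,0,-0.0494]]]'
for i in 1 2; do python3 -m inch '[[-1,[-1,-1,0],[0,0,0]],[-1,[-1,-1,0],[0,0,0]],[-1,[-1,-1,0],[0,0,0]]]'; done; python3 st.py
```

```text
t: 0.4
tcp_pos: [0.1904, 0.5949, 0.2308]
tool_rot: [-0.0, 1.0, -0.001, -0.0]
force: [0.4, -0.4, -0.0]
finger_gap: 0.997
t: 0.7
tcp_pos: [0.2914, 0.4937, 0.231]
tool_rot: [0.001, 1.0, -0.0, -0.0]
force: [-0.1, 0.1, -1.0]
finger_gap: 0.997
t: 1.0
tcp_pos: [0.3921, 0.3934, 0.2312]
tool_rot: [0.002, 1.0, -0.0, 0.0]
force: [0.2, -0.2, -0.0]
finger_gap: 1.001
t 1.0 tcp [392.1 393.4 231.2] jig [-150.7  378. ] yang 89.8 down 1.0 F [ 0.2 -0.2 -0. ] gap 1.001
```

```bash
for i in 1 2; do python3 -m inch '[[-1,[-1,-1,0],[0,0,0]],[-1,[-1,-1,0],[0,0,0]],[-1,[-1,-1,0],[0,0,0]]]'; done
for i in 1 2 3 4 5; do python3 -m inch '[[-1,[0,-1,0],[0,0,0]],[-1,[0,-1,0],[0,0,0]]]'; done;  python3 st.py
```

```text
t: 1.3
tcp_pos: [0.4923, 0.2933, 0.2312]
tool_rot: [0.002, 1.0, -0.0, 0.0]
force: [0.6, 1.1, -0.2]
finger_gap: 0.999
t: 1.6
tcp_pos: [0.5924, 0.1932, 0.2311]
tool_rot: [0.002, 1.0, -0.0, 0.0]
force: [-0.1, 0.7, -0.7]
finger_gap: 1.002
t: 1.8
tcp_pos: [0.5914, 0.0938, 0.2307]
tool_rot: [0.001, 1.0, -0.0, -0.0]
force: [-0.2, 0.2, 0.7]
finger_gap: 1.001
t: 2.0
tcp_pos: [0.5905, -0.0064, 0.231]
tool_rot: [0.001, 1.0, 0.0, -0.0]
force: [0.9, -0.3, 0.5]
finger_gap: 1.002
t: 2.2
tcp_pos: [0.5905, -0.1065, 0.2311]
tool_rot: [0.001, 1.0, 0.0, -0.0]
force: [0.7, -0.2, -0.6]
finger_gap: 1.002
t: 2.4
tcp_pos: [0.5905, -0.2065, 0.2311]
tool_rot: [0.001, 1.0, 0.0, -0.0]
force: [0.7, 0.3, -1.2]
finger_gap: 1.002
t: 2.6
tcp_pos: [0.5906, -0.3065, 0.2311]
tool_rot: [0.001, 1.0, 0.0, -0.0]
force: [1.0, 0.5, 0.5]
finger_gap: 1.004
t 2.6 tcp [ 590.6 -306.5  231.1] jig [   7.2 -332.1] yang 89.8 down 1.0 F [1.  0.5 0.5] gap 1.004
```

```bash
python3 - <<'E'
from h import *
shot("scene","scene1");shot("top","top1")
crop("scene1",300,420,180,280,6,"c4")
E
```

```text
(no output)
```

View pics/c4.png

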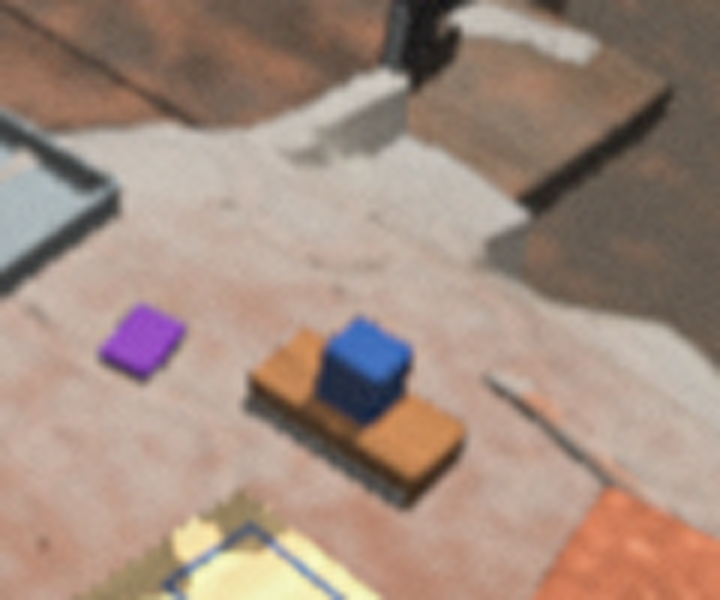

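```bash
python3 - <<'E'
from h import *
print(plane("scene",[(360.5,236.7)],.065))
print(plane("scene",[(300+457/6-.5,180+435/6-.5),(300+250/6-.5,180+377/6-.5),(300+405/6-.5,180+483/6-.5)],.028))
E
```

```text
[[ 0.60947955 -0.35047759  0.065     ]]
[[ 0.62642278 -0.3995591   0.028     ]
 [ 0.58118254 -0.30736435  0.028     ]
 [ 0.58220348 -0.40217581  0.028     ]]
```

```bash
python3 -m inch '[[-1,[-0.185,-0.44,0],[0,0,0]],[-1,[-0.185,-0.44,0.5],[0,0,0]],[-1,[-0.185,-0.44,1],[0,0,0]],[-1,[-0.185,-0.44,1],[0,0,0]]]'
python3 -m inch '[[-1,[0,0,0.4],[0,0,0]],[-1,[0,0,0.7],[0,0,0]],[-1,[0,0,0.97],[0,0,0]],[-1,[0,0,0.97],[0,0,0]]]'
python3 -m inch '[[1,[0,0,0],[0,0,0]],[1,[0,0,0],[0,0,0]],[1,[0,0,0],[0,0,0]],[1,[0,0,0],[0,0,0]],[1,[0,0,0],[0,0,0]],[1,[0,0,0],[0,0,0]],[1,[0,0,0],[0,0,0]],[1,[0,0,0],[0,0,0]]]' 60; python3 st.py
```

```text
t: 3.1
tcp_pos: [0.6042, -0.3441, 0.1221]
tool_rot: [0.001, 1.0, 0.006, -0.008]
force: [-0.8, 0.8, -1.0]
finger_gap: 1.0
t: 3.5
tcp_pos: [0.6081, -0.3465, 0.0324]
tool_rot: [0.0, 1.0, 0.002, -0.002]
force: [-0.8, -0.5, -0.4]
finger_gap: 0.999
t: 4.3
tcp_pos: [0.6113, -0.3501, 0.0373]
tool_rot: [-0.0, 1.0, -0.002, 0.002]
force: [0.1, -1.3, 6.1]
finger_gap: 0.409
t 4.3 tcp [ 611.3 -350.1   37.3] jig [  25.3 -376.8] yang 90.0 down 1.0 F [ 0.1 -1.3  6.1] gap 0.409
```

```bash
python3 -m inch '[[1,[0,0,-0.3],[0,0,0]],[1,[0,0,-0.6],[0,0,0]],[1,[0,0,-1],[0,0,0]],[1,[0,0,-1],[0,0,0]]]'; python3 st.py; python3 -c "
from station import *;print(sense()['q'])"
```

```text
t: 4.7
tcp_pos: [0.6131, -0.3511, 0.1416]
tool_rot: [-0.0, 1.0, -0.004, 0.005]
force: [1.1, -0.4, -1.2]
finger_gap: 0.412
t 4.7 tcp [ 613.1 -351.1  141.6] jig [  27.1 -378. ] yang 90.0 down 0.9999 F [ 1.1 -0.4 -1.2] gap 0.412
[-6.77954946e-01  7.29302849e-01  1.29558450e+00  2.93408213e-04
  1.10340650e+00 -2.24931824e+00]
```

```bash
python3 -m inch '[[1,[0.2,0.3,0],[0,0,0.02]],[1,[0.3,0.6,0],[0,0,0.04]],[1,[0.4,1,0],[0,0,0.06]],[1,[0.4,1,0],[0,0,0.085]],[1,[0.4,1,0],[0,0,0.11]],[1,[0.4,1,0],[0,0,0.135]],[1,[0.4,1,0],[0,0,0.16]],[1,[0.4,1,0],[0,0,0.18]],[1,[0.4,1,0],[0,0,0.2]],[1,[0.4,1,0],[0,0,0.22]],[1,[0.4,1,0],[0,0,0.2408]],[1,[0.4,1,0],[0,0,0.2408]],[1,[0.4,1,0],[0,0,0.2408]]]'
python3 st.py
for i in 1 2 3; do python3 -m inch '[[1,[0.4,0,0],[0,0,0]],[1,[0.8,0,0],[0,0,0]],[1,[1,0,0],[0,0,0]],[1,[1,0,0],[0,0,0]]]'; done; python3 st.py
```

```text
t: 6.0
tcp_pos: [0.5691, -0.2482, 0.1339]
tool_rot: [0.685, 0.728, -0.0, -0.0]
force: [0.1, 0.0, -1.8]
finger_gap: 0.41
t 6.0 tcp [ 569.1 -248.2  133.9] jig [ -10.9 -272.8] yang 3.5 down 1.0 F [ 0.1  0.  -1.8] gap 0.41
t: 6.4
tcp_pos: [0.5624, -0.1453, 0.134]
tool_rot: [0.684, 0.729, -0.0, -0.002]
force: [0.4, 0.1, -1.5]
finger_gap: 0.414
t: 6.8
tcp_pos: [0.5574, -0.047, 0.1343]
tool_rot: [0.685, 0.729, -0.0, -0.0]
force: [-0.2, -0.9, -2.2]
finger_gap: 0.413
t: 7.2
tcp_pos: [0.5524, 0.0519, 0.1344]
tool_rot: [0.685, 0.729, 0.0, 0.0]
force: [-0.4, -1.0, -1.5]
finger_gap: 0.41
t 7.2 tcp [552.4  51.9 134.4] jig [-10.4  27.8] yang 3.5 down 1.0 F [-0.4 -1.  -1.5] gap 0.41
```

```bash
python3 -m inch '[[1,[0.3,0.02,0],[0,0,0]],[1,[0.3,0.02,0],[0,0,0]],[1,[0.3,0.02,0.3],[0,0,0]],[1,[0.3,0.02,0.3],[0,0,0]]]'; python3 st.py;  python3 - <<'E'
from h import *
shot("scene","scene2");shot("top","top2")
crop("scene2",190,330,120,240,5,"c5")
E
```

```text
t: 7.6
tcp_pos: [0.5507, 0.0792, 0.1019]
tool_rot: [0.686, 0.727, -0.002, -0.002]
force: [-1.4, 0.0, -2.4]
finger_gap: 0.41
t 7.6 tcp [550.7  79.2 101.9] jig [-10.5  55.2] yang 3.3 down 1.0 F [-1.4  0.  -2.4] gap 0.41
```

View pics/c5.png

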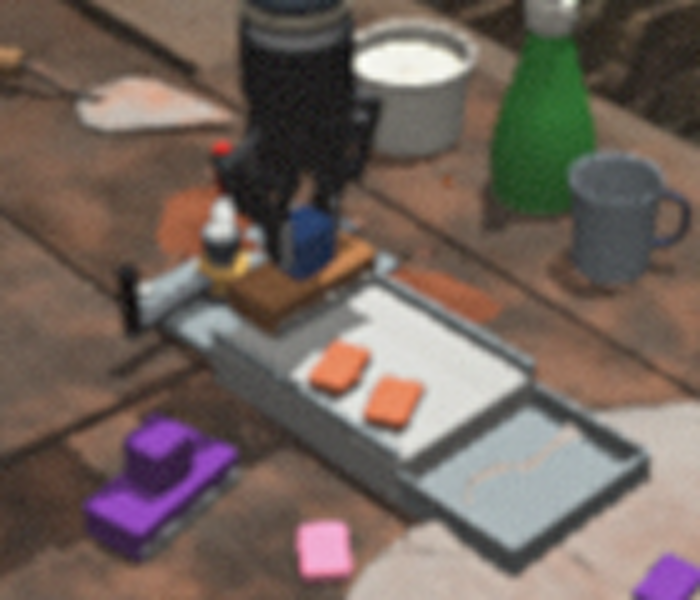

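```bash
python3 -m inch '[[1,[0,0.06,0],[0,0,0]],[1,[0,0.06,0.1],[0,0,0]],[1,[0,0.06,0.2],[0,0,0]],[1,[0,0.06,0.25],[0,0,0]],[1,[0,0.06,0.25],[0,0,0]]]'; python3 st.py;python3 -m inch '[[1,[0,0,0.01],[0,0,0]],[1,[0,0,0.02],[0,0,0]]]'; python3 st.py
```

```text
t: 8.2
tcp_pos: [0.5571, 0.0815, 0.0781]
tool_rot: [0.686, 0.728, -0.001, -0.001]
force: [0.1, 0.2, -2.9]
finger_gap: 0.404
t 8.2 tcp [557.1  81.5  78.1] jig [-3.9 57.1] yang 3.4 down 1.0 F [ 0.1  0.2 -2.9] gap 0.404
t: 8.4
tcp_pos: [0.5584, 0.0814, 0.0774]
tool_rot: [0.686, 0.728, 0.0, 0.0]
force: [-0.6, 0.0, -1.4]
finger_gap: 0.412
t 8.4 tcp [558.4  81.4  77.4] jig [-2.7 57. ] yang 3.4 down 1.0 F [-0.6  0.  -1.4] gap 0.412
```

```bash
python3 -m inch '[[1,[0,-0.02,0.015],[0,0,0]],[1,[0,-0.02,0.03],[0,0,0]],[1,[0,-0.02,0.03],[0,0,0]]]'; python3 st.py;python3 -m inch '[[1,[-0.1,0,0],[0,0,0]],[1,[-0.2,0,0],[0,0,0]],[1,[-0.3,0,0],[0,0,0]],[1,[-0.4,0,0],[0,0,0]],[1,[-0.5,0,0],[0,0,0]],[1,[-0.6,0,0],[0,0,0]],[1,[-0.7,0,0],[0,0,0]],[1,[-0.7,0,0],[0,0,0]]]'; python3 st.py;  python3 - <<'E'
from h import *
shot("scene","scene3");shot("top","top3")
crop("scene3",190,330,120,240,5,"c6")
E
```

```text
t: 8.7
tcp_pos: [0.556, 0.0813, 0.0742]
tool_rot: [0.686, 0.727, -0.0, -0.0]
force: [0.8, 0.3, -2.0]
finger_gap: 0.412
t 8.7 tcp [556.   81.3  74.2] jig [-5. 57.] yang 3.4 down 1.0 F [ 0.8  0.3 -2. ] gap 0.412
t: 9.5
tcp_pos: [0.5606, 0.0097, 0.0744]
tool_rot: [0.687, 0.727, -0.0, 0.0]
force: [-0.5, 0.5, -2.2]
finger_gap: 0.412
t 9.5 tcp [560.6   9.7  74.4] jig [ -4.5 -14.8] yang 3.3 down 1.0 F [-0.5  0.5 -2.2] gap 0.412
```

View pics/c6.png

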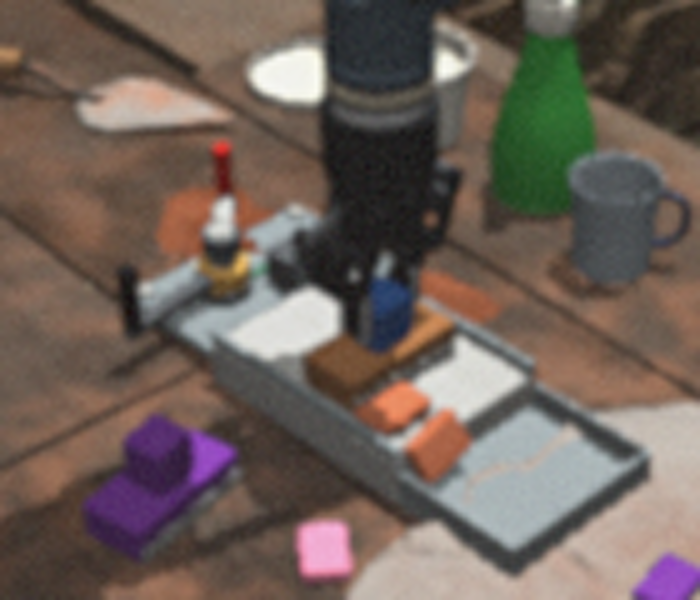

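```bash
python3 -m inch '[[1,[-0.1,0,0],[0,0,0]],[1,[-0.2,0,0],[0,0,0]],[1,[-0.3,0,0],[0,0,0]],[1,[-0.4,0,0],[0,0,0]],[1,[-0.5,0,0],[0,0,0]],[1,[-0.6,0,0],[0,0,0]],[1,[-0.68,0,0],[0,0,0]],[1,[-0.68,0,0],[0,0,0]],[1,[-0.68,0,0],[0,0,0]]]'; python3 st.py;  python3 - <<'E'
from h import *
shot("scene","scene4");shot("top","top4")
crop("scene4",190,330,120,240,5,"c7")
E
```

```text
t: 10.5
tcp_pos: [0.5642, -0.0567, 0.0743]
tool_rot: [0.686, 0.727, -0.0, -0.0]
force: [0.1, 0.1, -1.3]
finger_gap: 0.412
t 10.5 tcp [564.2 -56.7  74.3] jig [ -4.8 -81.3] yang 3.3 down 1.0 F [ 0.1  0.1 -1.3] gap 0.412
```

View pics/c7.png

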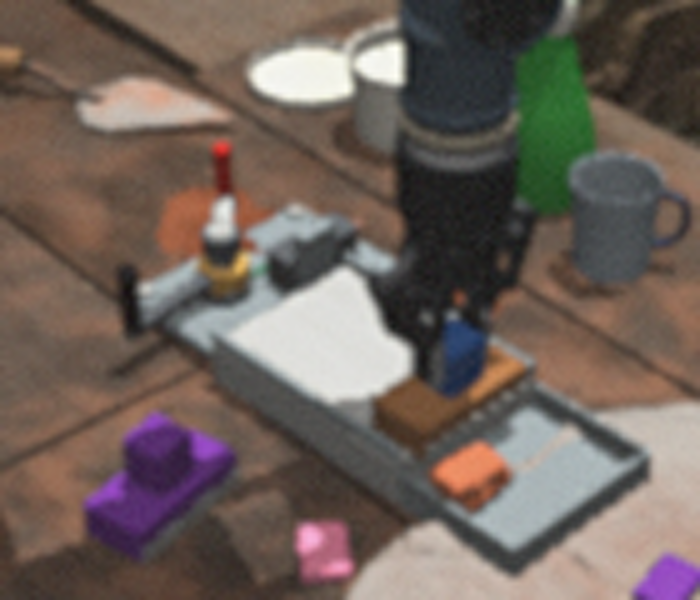

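```bash
python3 -m inch '[[1,[0,0,-0.4],[0,0,0]],[1,[0,0,-0.8],[0,0,0]],[1,[-0.3,0,-0.8],[0,0,0]],[1,[-0.7,0,-0.8],[0,0,0]],[1,[-1,0,-0.8],[0,0,0]]]'; python3 -m inch '[[1,[-0.4,0,0],[0,0,0]],[1,[-0.8,0,0],[0,0,0]],[1,[-1,0,0],[0,0,0]]]'; python3 st.py;  python3 - <<'E'
from h import *
shot("scene","scene5");shot("top","top5")
crop("scene5",190,330,120,240,5,"c8");crop("top5",175,315,135,215,5,"c9")
E
```

```text
t: 11.1
tcp_pos: [0.5705, -0.1574, 0.1551]
tool_rot: [0.686, 0.728, 0.0, 0.001]
force: [-0.2, 0.7, -2.8]
finger_gap: 0.408
t: 11.4
tcp_pos: [0.5764, -0.2592, 0.1544]
tool_rot: [0.687, 0.727, -0.0, 0.001]
force: [-0.2, 0.6, -1.8]
finger_gap: 0.408
t 11.4 tcp [ 576.4 -259.2  154.4] jig [  -4.3 -284.1] yang 3.3 down 1.0 F [-0.2  0.6 -1.8] gap 0.408
```

View pics/c8.png

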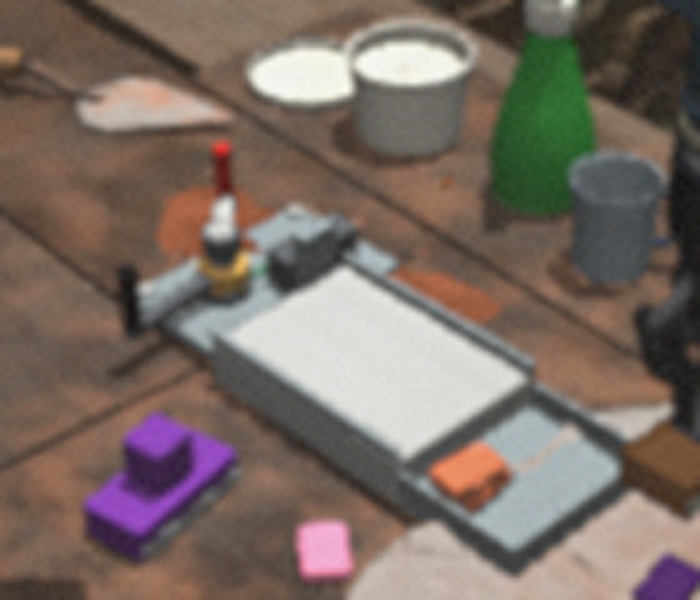

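View pics/c9.png

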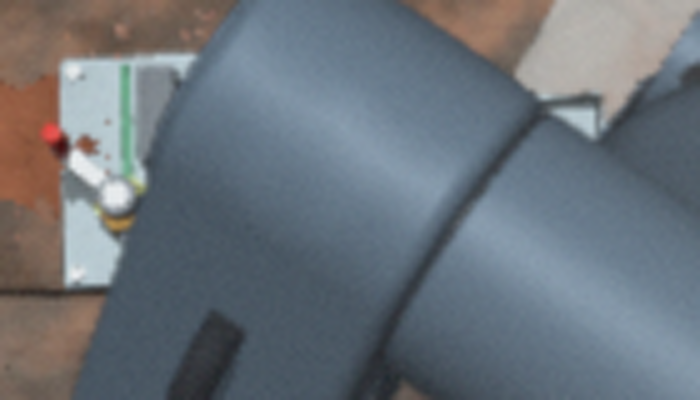

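```bash
python3 -m inch '[[1,[-0.3,-0.2,0],[0,0,-0.02]],[1,[-0.6,-0.5,0],[0,0,-0.04]],[1,[-1,-0.9,0],[0,0,-0.06]],[1,[-1,-0.9,0],[0,0,-0.085]],[1,[-1,-0.9,0],[0,0,-0.11]],[1,[-1,-0.9,0],[0,0,-0.135]],[1,[-1,-0.9,0],[0,0,-0.16]],[1,[-1,-0.9,0],[0,0,-0.18]],[1,[-1,-0.9,0],[0,0,-0.2]],[1,[-1,-0.9,0],[0,0,-0.22]],[1,[-1,-0.9,0],[0,0,-0.2325]],[1,[-1,-0.9,0],[0,0,-0.2325]],[1,[-1,-0.9,0],[0,0,-0.2325]]]'
python3 st.py
```

```text
t: 12.8
tcp_pos: [0.4921, -0.3596, 0.1542]
tool_rot: [0.026, 1.0, 0.001, -0.0]
force: [-0.3, 0.2, -1.6]
finger_gap: 0.411
t 12.8 tcp [ 492.1 -359.6  154.2] jig [ -94.2 -379.5] yang 87.0 down 1.0 F [-0.3  0.2 -1.6] gap 0.411
```

```bash
python3 -m inch '[[1,[-0.04,-0.3,0.2],[0,0,0]],[1,[-0.04,-0.53,0.4],[0,0,0]],[1,[-0.04,-0.53,0.75],[0,0,0]],[1,[-0.04,-0.53,0.75],[0,0,0]],[1,[-0.04,-0.53,0.75],[0,0,0]]]'
python3 st.py;  python3 - <<'E'
from h import *
shot("scene","scene6");shot("top","top6")
crop("scene6",280,400,200,340,4,"c10");crop("top6",325,405,165,245,7,"c11")
E
```

```text
t: 13.3
tcp_pos: [0.4928, -0.413, 0.0787]
tool_rot: [0.026, 1.0, 0.001, -0.001]
force: [1.2, -1.2, -1.2]
finger_gap: 0.412
t 13.3 tcp [ 492.8 -413.    78.7] jig [ -96.6 -432.9] yang 87.0 down 1.0 F [ 1.2 -1.2 -1.2] gap 0.412
```

View pics/c10.png

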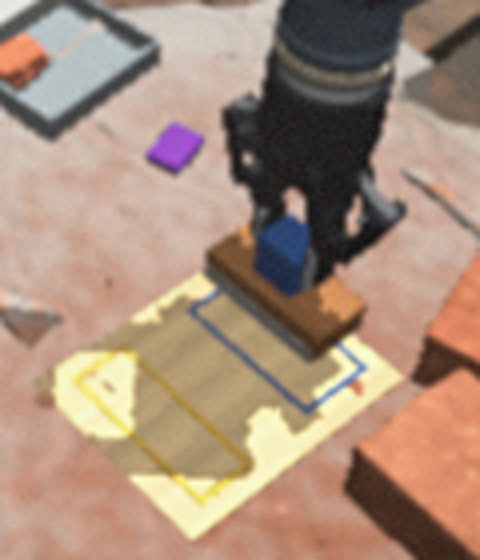

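View pics/c11.png

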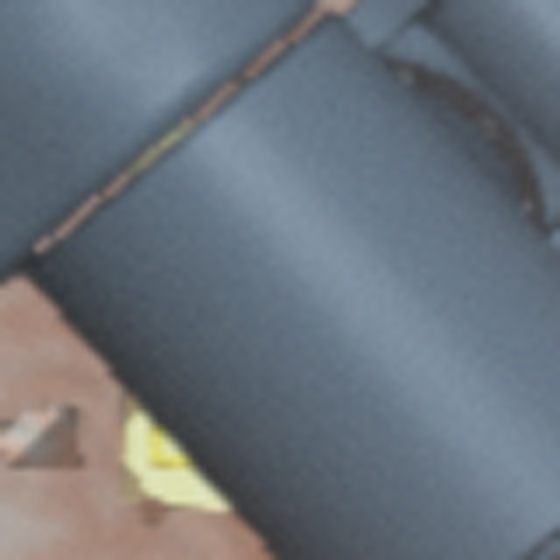

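```bash
python3 - <<'E'
from h import *
f=lambda c:np.array(c)/4+[280,200]-.5
P=plane("scene",f([(207,268),(318,358)]),.0414);print(P)
m=P.mean(0);e=P[0]-P[1];e/=np.linalg.norm(e);print("ang",np.degrees(np.arctan2(e[1],e[0])),"centre",m+np.array([-e[1],e[0],0])*-.025)
B=plane("scene",f([(190,310),(308,409),(365,370),(246,282)]),.006);print("blue",B.mean(0))
E
```

```text
[[ 0.4771196  -0.35808389  0.0414    ]
 [ 0.47334399 -0.45720761  0.0414    ]]
ang 87.81866110151795 centre [ 0.50021368 -0.40859731  0.0414    ]
blue [ 0.48905857 -0.41511244  0.006     ]
```

```bash
python3 -m inch '[[1,[0,0,0.2],[0,0,0]],[1,[0,0,0.29],[0,0,0]],[1,[0,0,0.29],[0,0,0]]]'
python3 st.py;  python3 - <<'E'
from h import *
shot("scene","scene7")
crop("scene7",300,390,230,320,7,"c12")
E
```

```text
t: 13.7
tcp_pos: [0.493, -0.4135, 0.0502]
tool_rot: [0.026, 1.0, 0.001, -0.0]
force: [-0.1, 0.2, -1.3]
finger_gap: 0.411
t 13.7 tcp [ 493.  -413.5   50.2] jig [ -96.4 -433.4] yang 87.1 down 1.0 F [-0.1  0.2 -1.3] gap 0.411
```

View pics/c12.png

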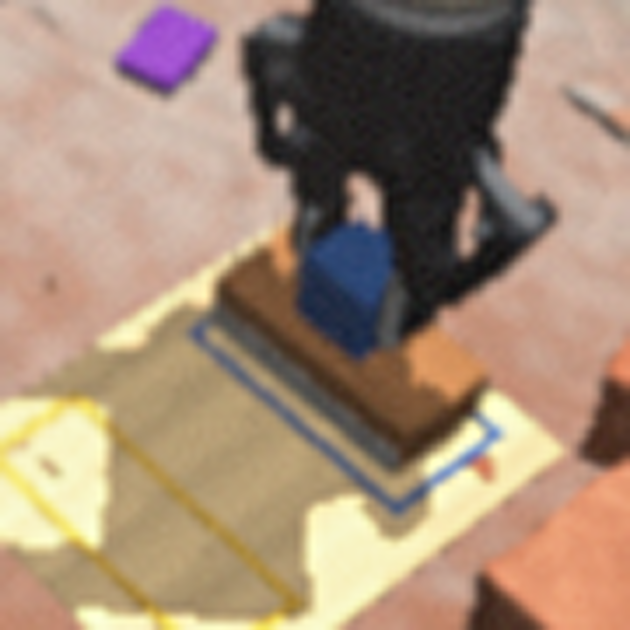

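```bash
python3 - <<'E'
from h import *
f=lambda c:np.array(c)/7+[300,230]-.5
for z in(.013,.010):
    P=plane("scene",f([(213,316),(397,470),(485,400)]),z);print(z,P.round(4),"centre",(P[0]+P[2])/2)
B=plane("scene",f([(195,330),(397,510),(500,433)]),.006);print("blue",B.round(4),"centre",(B[0]+B[2])/2)
E
```

```text
0.013 [[ 0.4728 -0.361   0.013 ]
 [ 0.4687 -0.457   0.013 ]
 [ 0.5206 -0.4585  0.013 ]] centre [ 0.49671175 -0.40973064  0.013     ]
0.01 [[ 0.475  -0.3595  0.01  ]
 [ 0.4709 -0.4559  0.01  ]
 [ 0.5229 -0.4574  0.01  ]] centre [ 0.49893369 -0.408417    0.01      ]
blue [[ 0.467  -0.3576  0.006 ]
 [ 0.4592 -0.466   0.006 ]
 [ 0.5174 -0.4695  0.006 ]] centre [ 0.49218824 -0.41355023  0.006     ]
```

```bash
python3 -m inch '[[1,[0.03,-0.025,0.03],[0,0,0]],[1,[0.03,-0.025,0.06],[0,0,0]],[1,[0.03,-0.025,0.07],[0,0,0]],[1,[0.03,-0.025,0.07],[0,0,0]]]'
python3 st.py; python3 -m inch '[[0.6,[0,0,0],[0,0,0]],[-0.4,[0,0,0],[0,0,0]],[-1,[0,0,0],[0,0,0]],[-1,[0,0,0],[0,0,0]],[-1,[0,0,-0.3],[0,0,0]],[-1,[0,0,-0.6],[0,0,0]],[-1,[0,0,-1],[0,0,0]]]'; python3 st.py
```

```text
t: 14.15
tcp_pos: [0.4901, -0.4169, 0.0435]
tool_rot: [0.026, 1.0, -0.0, 0.0]
force: [0.3, -0.5, -1.0]
finger_gap: 0.41
t 14.2 tcp [ 490.1 -416.9   43.5] jig [ -99.5 -436.6] yang 87.0 down 1.0 F [ 0.3 -0.5 -1. ] gap 0.41
t: 14.85
tcp_pos: [0.4893, -0.4158, 0.1428]
tool_rot: [0.026, 1.0, 0.001, -0.001]
force: [0.4, 0.2, 0.2]
finger_gap: 1.0
t 14.8 tcp [ 489.3 -415.8  142.8] jig [-100.3 -435.4] yang 87.0 down 1.0 F [0.4 0.2 0.2] gap 1.0
```

```bash
python3 -m inch '[[-1,[0,0,-0.4],[0,0,0]],[-1,[-0.3,0.5,-0.7],[0,0,0]],[-1,[-0.65,1,-0.7],[0,0,0]],[-1,[-0.65,1,-0.7],[0,0,0]]]'; for i in 1 2 3 4; do python3 -m inch '[[-1,[0,0.5,0],[0,0,0]],[-1,[0,1,0],[0,0,0]]]';done; python3 -m inch '[[-1,[0,1,0],[0,0,-0.02]],[-1,[0,1,0],[0,0,-0.045]],[-1,[0,1,0],[0,0,-0.07]],[-1,[0,1,0],[0,0,-0.0917]],[-1,[0,1,0],[0,0,-0.0917]]]';python3 st.py; python3 - <<'E'
from h import *
shot("scene","scene8");shot("top","top8")
crop("scene8",300,390,230,320,7,"c13");crop("top8",325,405,165,245,7,"c14")
E
```

```text
t: 15.25
tcp_pos: [0.5623, -0.3177, 0.2153]
tool_rot: [0.025, 1.0, -0.0, 0.002]
force: [-0.4, -0.1, -1.0]
finger_gap: 1.002
t: 15.45
tcp_pos: [0.5658, -0.2192, 0.2135]
tool_rot: [0.026, 1.0, -0.0, 0.001]
force: [0.4, 0.5, -0.7]
finger_gap: 0.999
t: 15.65
tcp_pos: [0.5703, -0.1185, 0.2135]
tool_rot: [0.026, 1.0, 0.0, 0.0]
force: [0.3, 0.3, 0.1]
finger_gap: 1.003
t: 15.85
tcp_pos: [0.5754, -0.0186, 0.2136]
tool_rot: [0.026, 1.0, -0.0, 0.0]
force: [1.2, -0.6, -0.2]
finger_gap: 1.001
t: 16.05
tcp_pos: [0.5806, 0.0813, 0.2136]
tool_rot: [0.026, 1.0, 0.0, 0.0]
force: [0.3, -0.2, 0.4]
finger_gap: 0.999
t: 16.55
tcp_pos: [0.5856, 0.1799, 0.2133]
tool_rot: [-0.26, 0.966, -0.0, -0.0]
force: [-0.4, 0.6, -0.4]
finger_gap: 1.003
t 16.6 tcp [585.6 179.9 213.3] jig [ 30.2 153.7] yang 120.1 down 1.0 F [-0.4  0.6 -0.4] gap 1.003
```

View pics/c14.png

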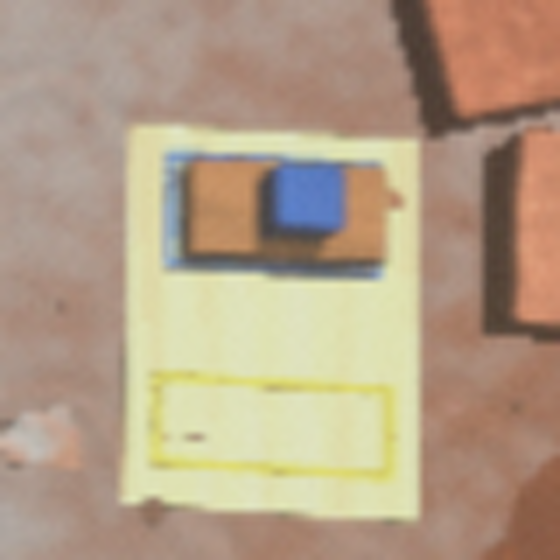

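View pics/c13.png

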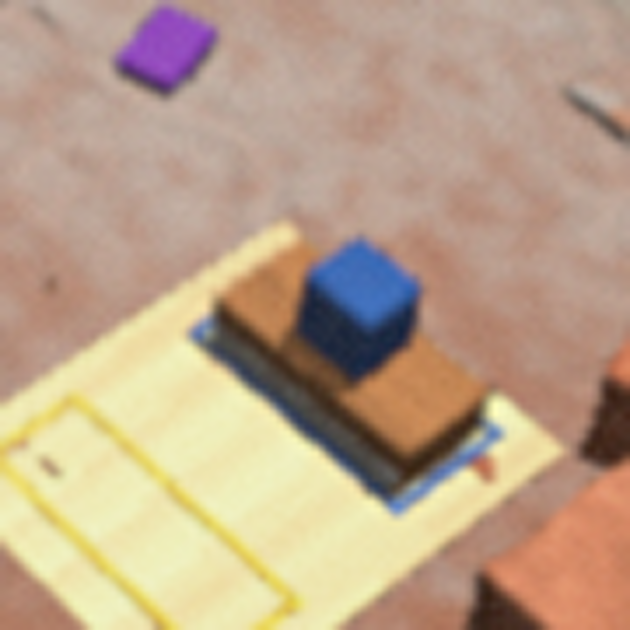

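View pics/scene8.png

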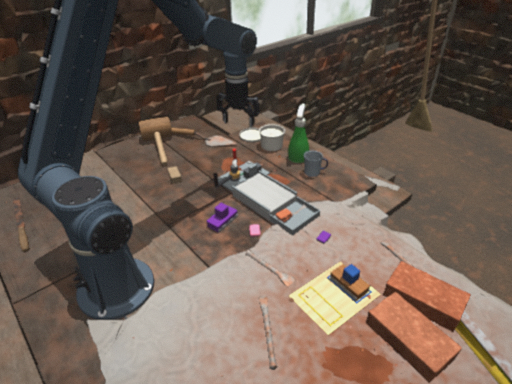

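```bash
cat > sc.py <<'E'
import sys,m
from m import *
n=sys.argv[1]
m.hsv=cv2.cvtColor(cv2.imread(f"pics/top{n}.png"),cv2.COLOR_BGR2HSV)
h=m.hsv
rect(cv2.inRange(h,(105,150,120),(125,255,255)),(355,380,185,202),.065,"grip")
rect(cv2.bitwise_or(cv2.inRange(h,(5,100,60),(20,255,230)),cv2.inRange(h,(105,150,50),(125,255,255))),(340,390,184,206),.028,"brown")
E
python3 sc.py 8; python3 - <<'E'
from h import *
f=lambda c:np.array(c)/7+[325,165]-.5
P=plane("top",f([(187,160),(384,165),(383,258),(189,252)]),.028);print(P[:,:2].round(4),P.mean(0))
f7=lambda c:np.array(c)/7+[300,230]-.5
P=plane("scene",f7([(213,325),(395,488),(487,418)]),.006);print(P[:,:2].round(4),(P[0]+P[2])/2)
E
```

```text
brown c 489.8 -416.8 wh 103.0 45.6 a 87.0 px [365.7 195.9]
[[ 0.5158 -0.3636]
 [ 0.5136 -0.4638]
 [ 0.4653 -0.4607]
 [ 0.4679 -0.3627]] [ 0.49065162 -0.41270371  0.028     ]
[[ 0.4743 -0.3606]
 [ 0.4665 -0.4591]
 [ 0.5195 -0.4618]] [ 0.49689847 -0.41117897  0.006     ]
```

```bash
cat > go.py <<'E'
# usage: go.py x y z(mm world) [yang]  -> deltas in tool axes units;  or j x y z for jig coords
from h import *
import sys
a=sys.argv[1:];j=a[0]=='j'
if j:a=a[1:]
v=list(map(float,a))
p=jig(*v[:3]) if j else np.array(v[:3])/1000
s=sense();r=R.from_quat(s['tool_rot']).as_matrix()
d=r.T@(p-s['tcp_pos']);print("shift",(d*10).round(3),"world tgt",(p*1000).round(1))
if len(v)>3:
    y=np.degrees(np.arctan2(r[1,1],r[0,1]));t=v[3]+(3.3 if j else 0)-y;print("az",round(-t/360,4),"(world turn",round(t,1),")")
E
python3 - <<'E'
from h import *
print(tojig(plane("scene",[(233.8,149.2)],.103)[0]), tojig(plane("top",[(184.8,161.3)],.106)[0]))
E
python3 go.py j 35 197 120; python3 go.py j 35 197 72
```

```text
[ 38.07815593 200.43851672] [ 36.92416723 197.74577682]
shift [-0.239  0.374  0.934] world tgt [587.9 223.4 120. ]
shift [-0.239  0.374  1.414] world tgt [587.9 223.4  72. ]
```

```bash
python3 -m inch '[[0,[-0.25,0.375,0],[0,0,0]],[0,[-0.25,0.375,0],[0,0,0]],[0,[-0.25,0.375,0],[0,0,0]],[0,[-0.25,0.375,0.3],[0,0,0]],[0,[-0.25,0.375,0.6],[0,0,0]],[0,[-0.25,0.375,0.93],[0,0,0]],[0,[-0.25,0.375,0.93],[0,0,0]]]'; python3 st.py; python3 - <<'E'
from h import *
shot("scene","scene9");shot("top","top9")
crop("scene9",190,290,120,220,6,"c15")
E
```

```text
t: 17.35
tcp_pos: [0.5852, 0.2219, 0.1159]
tool_rot: [-0.258, 0.966, 0.0, -0.005]
force: [-0.7, -0.4, -0.4]
finger_gap: 0.501
t 17.4 tcp [585.2 221.9 115.9] jig [ 32.2 195.7] yang 119.9 down 0.9999 F [-0.7 -0.4 -0.4] gap 0.501
```

View pics/c15.png

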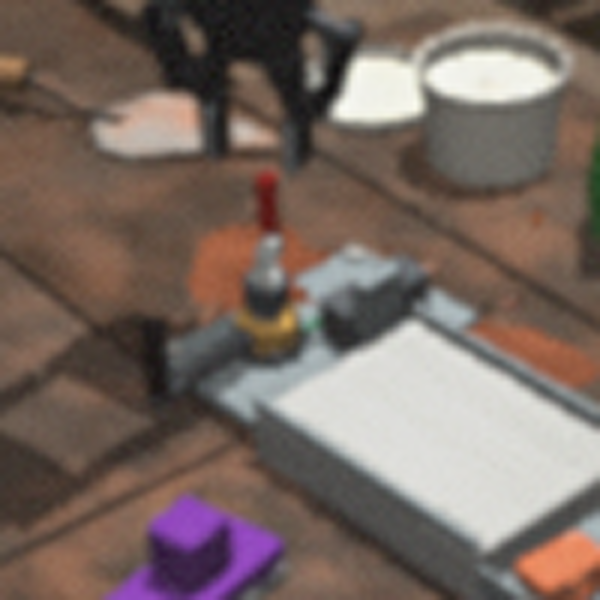

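```bash
python3 -m inch '[[0,[0,0.01,0.2],[0,0,0]],[0,[0,0.01,0.42],[0,0,0]],[0,[0,0.01,0.42],[0,0,0]],[0.5,[0,0.01,0.42],[0,0,0]],[1,[0,0.01,0.42],[0,0,0]],[1,[0,0.01,0.42],[0,0,0]],[1,[0,0.01,0.42],[0,0,0]],[1,[0,0.01,0.42],[0,0,0]]]' 40; python3 st.py
```

```text
t: 18.25
tcp_pos: [0.5898, 0.2247, 0.0806]
tool_rot: [-0.259, 0.966, -0.001, 0.002]
force: [-0.0, -3.1, 5.7]
finger_gap: 0.142
t 18.2 tcp [589.8 224.7  80.6] jig [ 37.  198.2] yang 120.1 down 1.0 F [-0.  -3.1  5.7] gap 0.142
```

```bash
python3 -m inch '[[1,[-0.016,-0.062,0],[0,0,0.0194]],[1,[-0.016,-0.062,0],[0,0,0.0194]],[1,[-0.025,-0.126,0],[0,0,0.039]],[1,[-0.025,-0.126,0],[0,0,0.039]],[1,[-0.027,-0.191,0],[0,0,0.058]],[1,[-0.027,-0.191,0],[0,0,0.058]],[1,[-0.021,-0.255,0],[0,0,0.0775]],[1,[-0.021,-0.255,0],[0,0,0.0775]],[1,[-0.007,-0.319,0],[0,0,0.097]],[1,[-0.007,-0.319,0],[0,0,0.097]],[1,[0.014,-0.38,0],[0,0,0.1165]],[1,[0.014,-0.38,0],[0,0,0.1165]],[1,[0.014,-0.38,0],[0,0,0.1165]]]'; python3 st.py
```

```text
t: 19.55
tcp_pos: [0.6093, 0.1915, 0.0806]
tool_rot: [0.103, 0.995, 0.001, 0.004]
force: [2.6, -0.2, 5.0]
finger_gap: 0.142
t 19.6 tcp [609.3 191.5  80.6] jig [ 54.5 164. ] yang 78.2 down 1.0 F [ 2.6 -0.2  5. ] gap 0.142
```

```bash
python3 -m inch '[[0.4,[0,0,0],[0,0,0]],[0,[0,0,0],[0,0,0]],[0,[0,0,-0.1],[0,0,0]],[0,[0,0,-0.5],[0,0,0]],[0,[0,0,-1],[0,0,0]],[0,[0,0,-1],[0,0,0]]]'; python3 go.py 404 370 150; python3 go.py 404 370 60 160.5
```

```text
t: 20.15
tcp_pos: [0.6107, 0.1923, 0.186]
tool_rot: [0.103, 0.995, 0.002, 0.007]
force: [0.7, 0.4, 0.4]
finger_gap: 0.498
shift [2.393 1.313 0.334] world tgt [404. 370. 150.]
shift [2.405 1.308 1.234] world tgt [404. 370.  60.]
az -0.2287 (world turn 82.3 )
```

```bash
python3 - <<'E'
from h import *
im,d=shot("top","top10");shot("scene","scene10")
crop("top10",125,175,200,240,12,"c16");crop("top10",175,255,135,205,8,"c17")
E
```

```text
(no output)
```

View pics/c16.png

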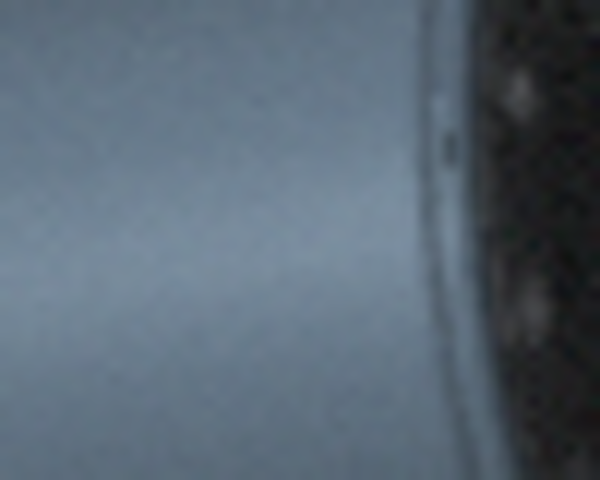

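View pics/c17.png

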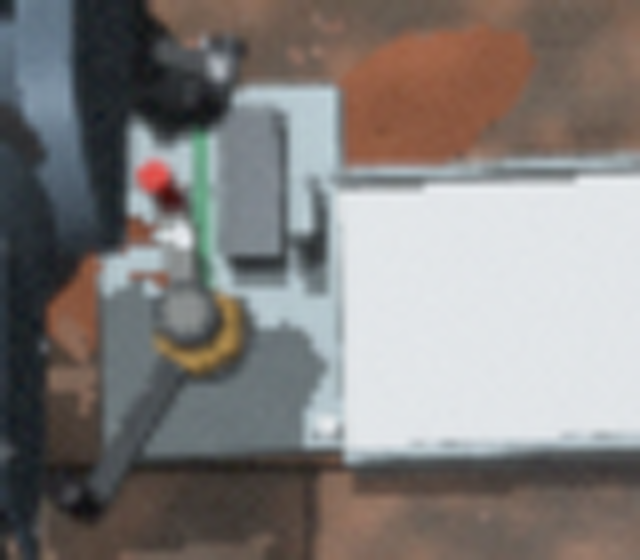

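```bash
python3 - <<'E'
from h import *
p=lambda u,v,z:tojig(plane("top",[(u/8+174.5,v/8+134.5)],z)[0])
a=p(155,177,.106);print(a,"screw",np.arctan2(a[1]-160,a[0]))
print("axis knob",p(188,308,.09),"post",p(80,497,.084))
print("green",p(201,140,.012),p(207,270,.012))
print("ledge",p(222,110,.042),p(285,110,.042),p(283,258,.042),p(225,258,.042))
im=cv2.imread("pics/top0.png")[200:240,125:175];cv2.imwrite("pics/c18.png",cv2.resize(im,None,fx=12,fy=12,interpolation=cv2.INTER_CUBIC))
crop("scene0",150,200,150,190,12,"c19")
E
```

```text
[ 51.94725472 166.15122704] screw 0.11786410058382064
axis knob [ -3.00377652 155.86802922] post [-82.71181616 205.15753243]
green [ 96.3810021  161.21946499] [ 33.77143823 159.85846174]
ledge [100.86295464 146.41953612] [ 99.31589067 117.65143598] [ 29.73676774 120.49772337] [ 31.14388812 146.7350196 ]
```

View pics/c18.png

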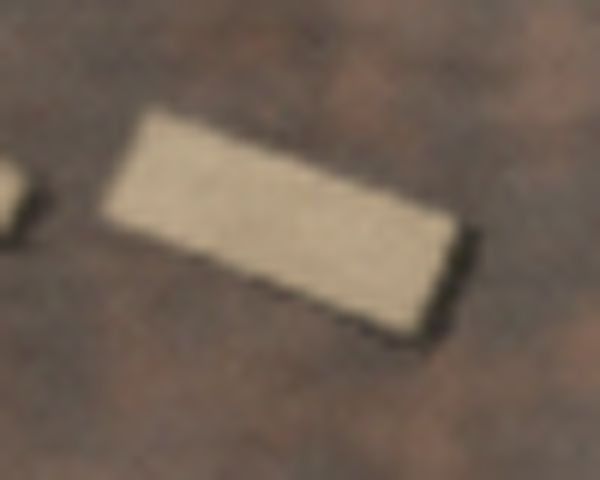

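View pics/c19.png

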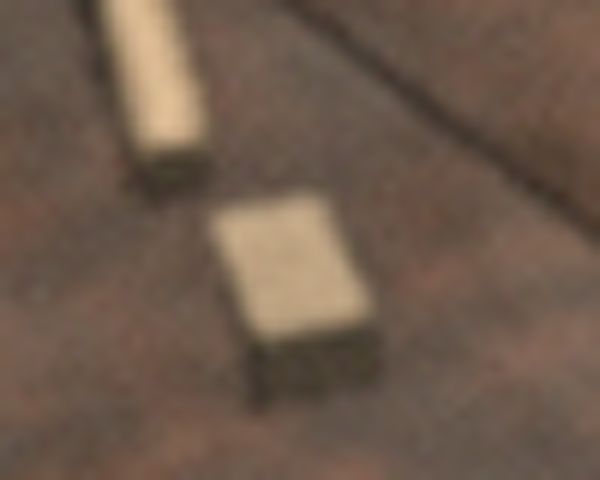

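```bash
python3 - <<'E'
from h import *
p=lambda u,v,z:plane("top",[(u/12+124.5,v/12+199.5)],z)[0]
a,b=p(150,105,.003),p(103,210,.003);c,d=p(460,222,.028),p(412,333,.028)
t=(a+b)/2;k=(c+d)/2;e=(t-k)[:2];print(t,k,"len",np.linalg.norm(e),"w",np.linalg.norm(a-b),np.linalg.norm(c-d),"ang",np.degrees(np.arctan2(e[1],e[0])),"centre",(t+k)/2)
q=lambda u,v,z:plane("scene",[(u/12+149.5,v/12+149.5)],z)[0]
A,B=q(212,215,.003),q(322,190,.003);C,D=q(255,340,.028),q(375,315,.028)
print((A+B)/2,(C+D)/2,(A+B+C+D)/4)
E
```

```text
[0.42368364 0.41984479 0.003     ] [0.38522474 0.31696303 0.028     ] len 0.10983507844124929 w 0.034265339811793465 0.03518934974802742 ang 69.50342414160163 centre [0.40445419 0.36840391 0.0155    ]
[0.42314922 0.42113208 0.003     ] [0.38286897 0.31562413 0.028     ] [0.4030091  0.36837811 0.0155    ]
```

```bash
python3 -m inch '[[-1,[0.4,0.2,0],[0,0,-0.02]],[-1,[0.8,0.4,0],[0,0,-0.043]],[-1,[1,0.5,0],[0,0,-0.066]],[-1,[1,0.5,0],[0,0,-0.089]],[-1,[1,0.5,0],[0,0,-0.112]],[-1,[1,0.5,0],[0,0,-0.135]],[-1,[1,0.5,0],[0,0,-0.158]],[-1,[1,0.5,0],[0,0,-0.181]],[-1,[1,0.5,0],[0,0,-0.204]],[-1,[1,0.5,0],[0,0,-0.226]],[-1,[1,0.5,0],[0,0,-0.226]],[-1,[1,0.5,0],[0,0,-0.226]]]'; python3 st.py; python3 go.py 401.2 360.9 100 159.6
```

```text
t: 21.45
tcp_pos: [0.5175, 0.2607, 0.1772]
tool_rot: [-0.569, 0.823, 0.0, -0.001]
force: [0.3, -1.6, 0.4]
finger_gap: 1.0
t 21.4 tcp [517.5 260.7 177.2] jig [-33.1 238.3] yang 159.3 down 1.0 F [ 0.3 -1.6  0.4] gap 1.0
shift [-0.528  1.441  0.774] world tgt [401.2 360.9 100. ]
az -0.0008 (world turn 0.3 )
```

```bash
python3 -m inch '[[-1,[-0.2,0.4,0],[0,0,0]],[-1,[-0.4,0.8,0],[0,0,0]],[-1,[-0.4,1,0],[0,0,0]],[-1,[-0.4,1,0],[0,0,0]]]'; python3 -m inch '[[-1,[-0.13,0.44,0],[0,0,0]],[-1,[-0.13,0.44,0.4],[0,0,0]],[-1,[-0.13,0.44,0.9],[0,0,0]],[-1,[-0.13,0.44,0.9],[0,0,0]],[-1,[-0.13,0.44,0.9],[0,0,0]]]'; python3 st.py; python3 go.py 401.2 360.9 7 159.6; python3 - <<'E'
from h import *
shot("scene","scene11")
crop("scene11",120,240,110,210,6,"c20")
E
```

```text
t: 21.85
tcp_pos: [0.4352, 0.3339, 0.1777]
tool_rot: [-0.571, 0.821, 0.0, -0.002]
force: [-0.3, 0.4, -0.3]
finger_gap: 0.998
t: 22.35
tcp_pos: [0.4025, 0.3602, 0.0877]
tool_rot: [-0.569, 0.822, -0.0, -0.001]
force: [0.4, 0.3, -0.0]
finger_gap: 1.0
t 22.4 tcp [402.5 360.2  87.7] jig [-142.2  344.2] yang 159.4 down 1.0 F [ 0.4  0.3 -0. ] gap 1.0
shift [-0.004  0.014  0.807] world tgt [401.2 360.9   7. ]
az -0.0006 (world turn 0.2 )
```

View pics/c20.png

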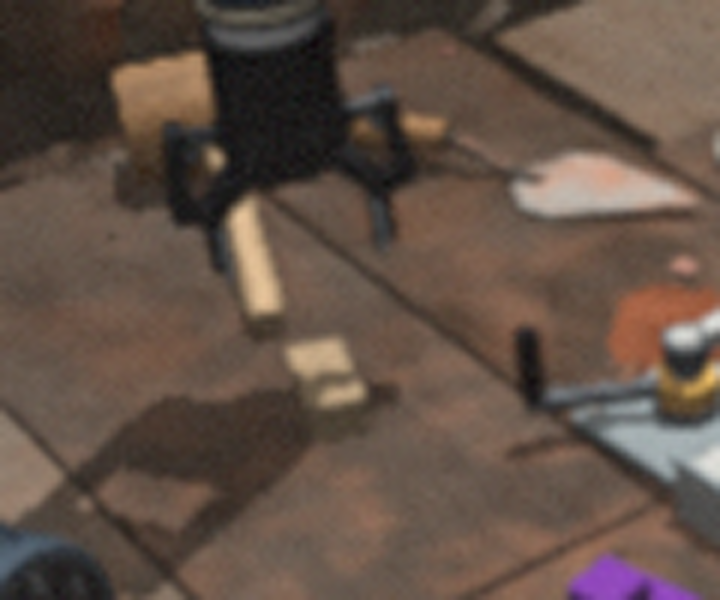

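```bash
python3 -m inch '[[-1,[0,0.01,0.3],[0,0,0]],[-1,[0,0.01,0.6],[0,0,0]],[-1,[0,0.01,0.79],[0,0,0]],[-1,[0,0.01,0.79],[0,0,0]]]'; python3 st.py;python3 -m inch '[[1,[0,0,0],[0,0,0]],[1,[0,0,0],[0,0,0]],[1,[0,0,0],[0,0,0]],[1,[0,0,0],[0,0,0]],[1,[0,0,0],[0,0,0]],[1,[0,0,0],[0,0,0]],[1,[0,0,0],[0,0,0]]]' 50; python3 st.py
```

```text
t: 22.8
tcp_pos: [0.4026, 0.3615, 0.0105]
tool_rot: [-0.569, 0.822, -0.0, 0.001]
force: [-0.8, 0.2, -0.1]
finger_gap: 0.997
t 22.8 tcp [402.6 361.5  10.5] jig [-142.   345.5] yang 159.4 down 1.0 F [-0.8  0.2 -0.1] gap 0.997
t: 23.5
tcp_pos: [0.4023, 0.3619, 0.0112]
tool_rot: [-0.57, 0.822, -0.0, 0.002]
force: [-0.5, -0.9, 7.5]
finger_gap: 0.398
t 23.5 tcp [402.3 361.9  11.2] jig [-142.3  346. ] yang 159.5 down 1.0 F [-0.5 -0.9  7.5] gap 0.398
```

```bash
python3 -m inch '[[1,[0,0,-0.2],[0,0,0]],[1,[0,0,-0.5],[0,0,0]],[1,[0,0,-1],[0,0,0]],[1,[0,0,-1],[0,0,0]]]';python3 -m inch '[[1,[0,0,-0.5],[0,0,0]],[1,[0,0,-0.5],[0,0,0]]]'; python3 st.py; python3 - <<'E'
from h import *
shot("scene","scene12")
crop("scene12",120,240,60,190,5,"c21")
E
python3 go.py j 84 133 130 90
```

```text
t: 23.9
tcp_pos: [0.4049, 0.3637, 0.1152]
tool_rot: [-0.57, 0.822, -0.001, 0.006]
force: [0.9, 0.5, -0.7]
finger_gap: 0.398
t: 24.1
tcp_pos: [0.4042, 0.3633, 0.1637]
tool_rot: [-0.57, 0.822, -0.0, 0.005]
force: [1.0, 1.0, 0.1]
finger_gap: 0.393
t 24.1 tcp [404.2 363.3 163.7] jig [-140.3  347.2] yang 159.5 down 0.9999 F [1.  1.  0.1] gap 0.393
shift [ 1.044 -2.924  0.324] world tgt [640.5 162.3 130. ]
az 0.1839 (world turn -66.2 )
```

View pics/c21.png

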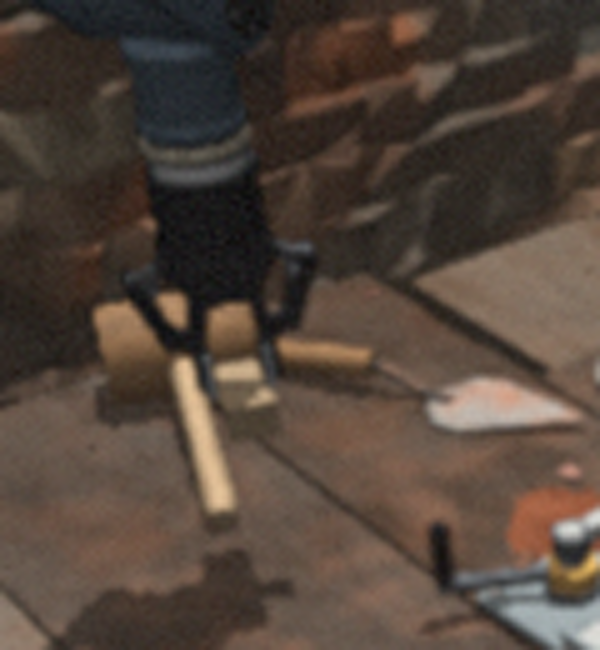

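```bash
python3 -m inch '[[1,[0.1,-0.3,0],[0,0,0.02]],[1,[0.25,-0.7,0],[0,0,0.043]],[1,[0.35,-1,0],[0,0,0.066]],[1,[0.35,-1,0],[0,0,0.089]],[1,[0.35,-1,0],[0,0,0.112]],[1,[0.35,-1,0],[0,0,0.135]],[1,[0.35,-1,0],[0,0,0.158]],[1,[0.35,-1,0],[0,0,0.184]],[1,[0.35,-1,0],[0,0,0.184]],[1,[0.35,-1,0],[0,0,0.184]]]'; python3 st.py; python3 go.py j 84 135 130 90
```

```text
t: 25.15
tcp_pos: [0.482, 0.2933, 0.1584]
tool_rot: [-0.03, 1.0, -0.0, -0.001]
force: [0.2, -0.9, -0.4]
finger_gap: 0.398
t 25.1 tcp [482.  293.3 158.4] jig [-66.7 272.8] yang 93.4 down 1.0 F [ 0.2 -0.9 -0.4] gap 0.398
shift [-1.506 -1.381  0.282] world tgt [640.4 164.3 130. ]
az 0.0003 (world turn -0.1 )
```

```bash
python3 -m inch '[[1,[-0.4,-0.2,0],[0,0,0]],[1,[-0.8,-0.5,0],[0,0,0]],[1,[-1,-0.9,0],[0,0,0]],[1,[-1,-0.9,0],[0,0,0]]]'; python3 -m inch '[[1,[-0.3,-0.2,0],[0,0,0]],[1,[-0.51,-0.48,0],[0,0,0]],[1,[-0.51,-0.48,0],[0,0,0]],[1,[-0.51,-0.48,0],[0,0,0]]]'; python3 st.py; python3 go.py j 84 135 85 90; python3 - <<'E'
from h import *
shot("scene","scene13")
crop("scene13",200,310,100,210,6,"c22")
E
```

```text
t: 25.55
tcp_pos: [0.5917, 0.2047, 0.1589]
tool_rot: [-0.027, 1.0, -0.001, 0.002]
force: [-0.1, -0.3, -0.7]
finger_gap: 0.395
t: 25.95
tcp_pos: [0.6406, 0.1639, 0.1585]
tool_rot: [-0.028, 1.0, 0.0, -0.001]
force: [-0.2, 1.1, -1.4]
finger_gap: 0.394
t 25.9 tcp [640.6 163.9 158.5] jig [ 84.2 134.6] yang 93.2 down 1.0 F [-0.2  1.1 -1.4] gap 0.394
shift [0.001 0.004 0.735] world tgt [640.4 164.3  85. ]
az -0.0002 (world turn 0.1 )
```

View pics/c22.png

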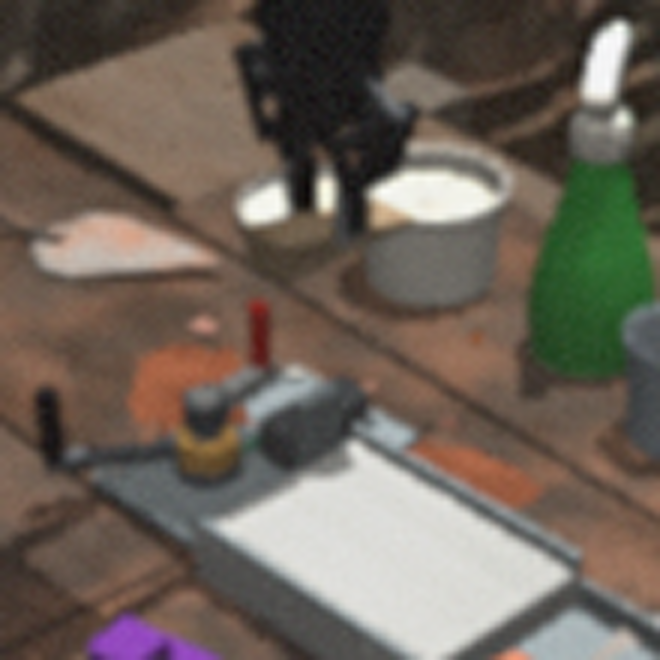

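```bash
python3 -m inch '[[1,[0,0.01,0.3],[0,0,0]],[1,[0,0.01,0.6],[0,0,0]],[1,[0,0.01,0.65],[0,0,0]],[1,[0,0.01,0.65],[0,0,0]]]'; python3 st.py; python3 - <<'E'
from h import *
shot("scene","scene14");shot("top","top14")
crop("scene14",210,300,120,200,8,"c23");crop("top14",165,255,130,205,8,"c24")
E
```

```text
t: 26.4
tcp_pos: [0.6394, 0.1662, 0.0933]
tool_rot: [-0.029, 1.0, -0.0, -0.002]
force: [0.0, -0.2, 0.3]
finger_gap: 0.4
t 26.4 tcp [639.4 166.2  93.3] jig [ 83.1 137. ] yang 93.3 down 1.0 F [ 0.  -0.2  0.3] gap 0.4
```

View pics/c23.png

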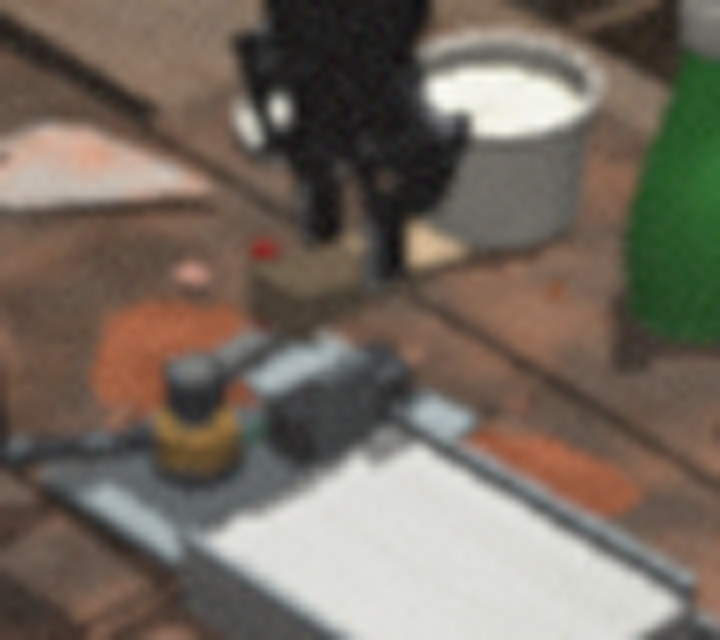

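View pics/c24.png

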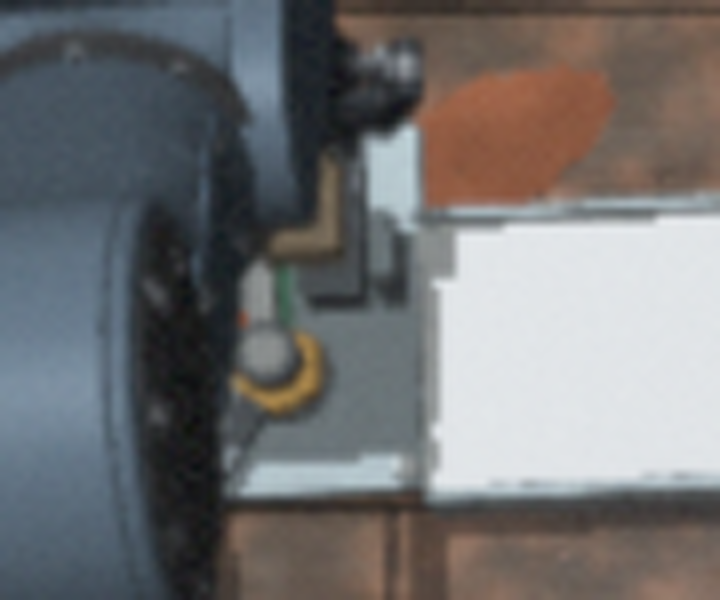

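```bash
python3 - <<'E'
from h import *
p=lambda u,v,z:tojig(plane("top",[(u/8+164.5,v/8+129.5)],z)[0])
print("wedge corner",p(341,248,.110),"edge",p(343,170,.110))
print("pin/bar?",p(241,318,.064),"bar right edge",p(278,270,.064))
E
```

```text
wedge corner [ 34.53229546 120.18079134] edge [ 69.28688147 118.39681759]
pin/bar? [ 17.71675625 171.94845028] bar right edge [ 38.84304435 155.03340065]
```

```bash
python3 -m inch '[[1,[0,-0.025,0],[0,0,0]],[1,[0,-0.025,0.1],[0,0,0]],[1,[0,-0.025,0.2],[0,0,0]],[1,[0,-0.025,0.27],[0,0,0]],[1,[0,-0.025,0.27],[0,0,0]]]'; python3 st.py;python3 -m inch '[[1,[0,0,0.05],[0,0,0]],[1,[0,0,0.09],[0,0,0]],[1,[0,0,0.09],[0,0,0]]]'; python3 st.py
```

```text
t: 27.0
tcp_pos: [0.64, 0.1626, 0.0654]
tool_rot: [-0.028, 1.0, -0.0, -0.002]
force: [0.0, -1.1, -0.4]
finger_gap: 0.395
t 27.0 tcp [640.  162.6  65.4] jig [ 83.6 133.3] yang 93.2 down 1.0 F [ 0.  -1.1 -0.4] gap 0.395
t: 27.3
tcp_pos: [0.6409, 0.1627, 0.0576]
tool_rot: [-0.028, 1.0, -0.0, -0.001]
force: [-0.2, 1.1, 0.0]
finger_gap: 0.396
t 27.3 tcp [640.9 162.7  57.6] jig [ 84.4 133.4] yang 93.2 down 1.0 F [-0.2  1.1  0. ] gap 0.396
```

Wedge underside should be about 4 mm above the ledge; lowering further and then looking.

```bash
python3 -m inch '[[1,[0,0,0.02],[0,0,0]],[1,[0,0,0.04],[0,0,0]],[1,[0,0,0.04],[0,0,0]]]'; python3 st.py; python3 - <<'E'
from h import *
shot("scene","scene15");shot("top","top15")
crop("scene15",210,300,120,200,8,"c25");crop("top15",165,255,130,205,8,"c26")
E
```

```text
t: 27.6
tcp_pos: [0.6412, 0.1627, 0.0542]
tool_rot: [-0.028, 1.0, -0.0, -0.0]
force: [-0.5, -0.0, -0.2]
finger_gap: 0.392
t 27.6 tcp [641.2 162.7  54.2] jig [ 84.7 133.4] yang 93.2 down 1.0 F [-0.5 -0.  -0.2] gap 0.392
```

View pics/c25.png

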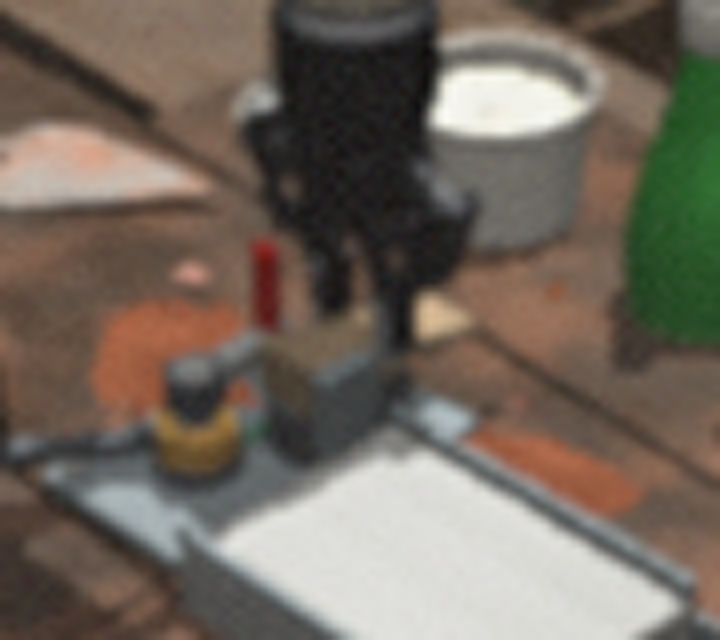

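View pics/c26.png

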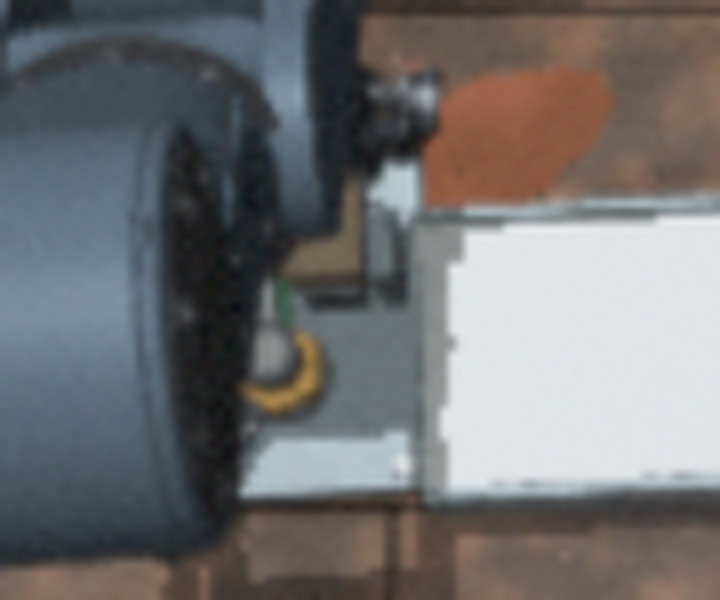

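```bash
python3 -m inch '[[1,[0,0,0.015],[0,0,0]],[1,[0,0,0.02],[0,0,0]],[1,[0,0,0.02],[0,0,0]]]'; python3 st.py; python3 -m inch '[[0.4,[0,0,0],[0,0,0]],[0,[0,0,0],[0,0,0]],[-0.2,[0,0,0],[0,0,0]],[-0.2,[0,0,0],[0,0,0]]]'; python3 st.py; python3 -m inch '[[-0.2,[0,0,-0.2],[0,0,0]],[-0.2,[0,0,-0.6],[0,0,0]],[-0.2,[0,0,-1],[0,0,0]],[-0.2,[-0.5,0,-1],[0,0,0]],[-0.2,[-0.5,0,-1],[0,0,0]]]'
```

```text
t: 28.0
tcp_pos: [0.6416, 0.1628, 0.0532]
tool_rot: [-0.028, 1.0, -0.0, 0.0]
force: [-1.4, 0.3, 5.0]
finger_gap: 0.401
t 28.0 tcp [641.6 162.8  53.2] jig [ 85.2 133.4] yang 93.2 down 1.0 F [-1.4  0.3  5. ] gap 0.401
t: 28.4
tcp_pos: [0.6411, 0.1627, 0.0519]
tool_rot: [-0.028, 1.0, -0.0, -0.0]
force: [0.1, -0.1, 0.1]
finger_gap: 0.598
t 28.4 tcp [641.1 162.7  51.9] jig [ 84.7 133.4] yang 93.2 down 1.0 F [ 0.1 -0.1  0.1] gap 0.598
t: 28.9
tcp_pos: [0.698, 0.1654, 0.1546]
tool_rot: [-0.028, 1.0, 0.0, 0.006]
force: [-0.6, 0.1, -0.1]
finger_gap: 0.604
```

```bash
python3 - <<'E'
from h import *
shot("scene","scene16");shot("top","top16")
crop("scene16",210,300,120,200,8,"c27");crop("top16",165,255,130,205,8,"c28")
E
```

```text
(no output)
```

View pics/c27.png

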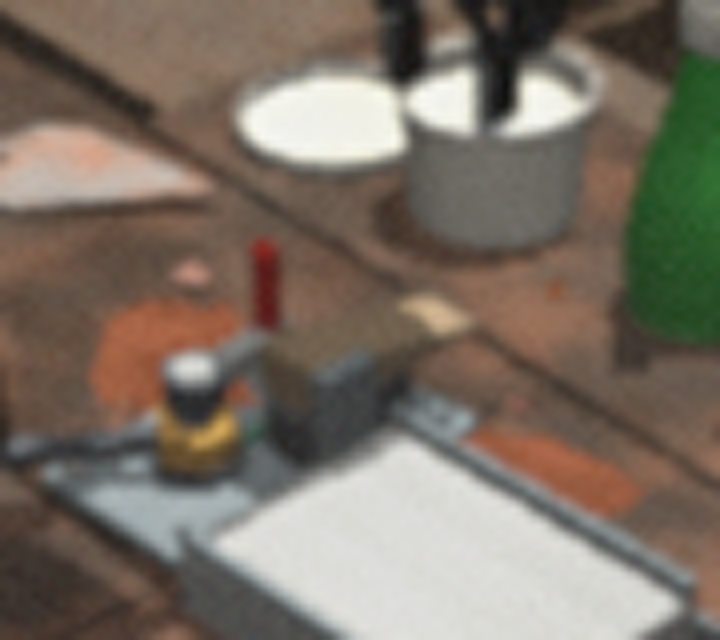

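View pics/c28.png

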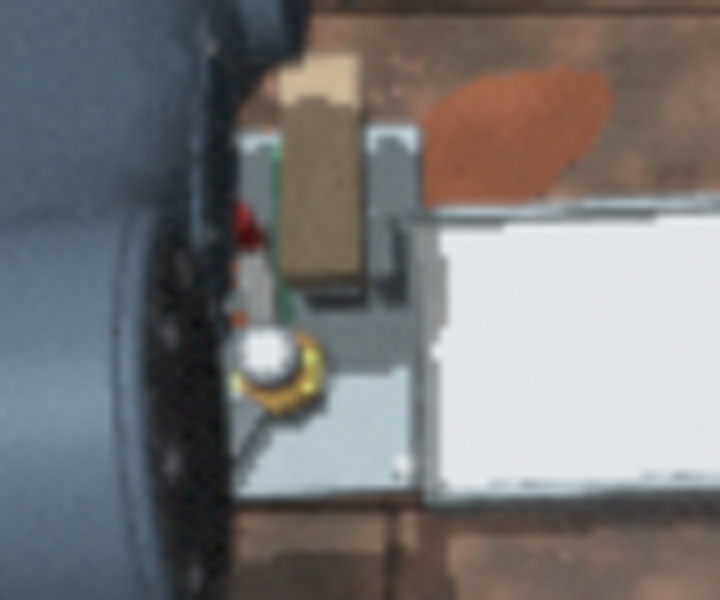

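```bash
python3 -m inch '[[0,[0.2,0.3,-0.3],[0,0,0]],[0,[0.5,0.6,-0.3],[0,0,0]],[0,[1,0.7,-0.3],[0,0,0]],[0,[1,0.7,-0.3],[0,0,0]]]';python3 -m inch '[[0,[0.5,0,0],[0,0,0.02]],[0,[1,0,0],[0,0,0.04]],[0,[1,0,0],[0,0,0.06]],[0,[1,0,0],[0,0,0.08]],[0,[1,0,0],[0,0,0.08]]]'; python3 st.py; python3 go.py j -82.5 205.5 110 61; python3 - <<'E'
from h import *
shot("scene","scene17");shot("top","top17")
crop("scene17",190,290,110,200,7,"c29");crop("top17",165,255,130,215,8,"c30")
E
```

```text
t: 29.4
tcp_pos: [0.5745, 0.2305, 0.1789]
tool_rot: [-0.03, 0.999, -0.001, -0.01]
force: [0.3, -0.5, -1.4]
finger_gap: 0.497
t: 29.9
tcp_pos: [0.4859, 0.2239, 0.1818]
tool_rot: [0.221, 0.975, -0.001, -0.001]
force: [-0.5, -0.1, 0.7]
finger_gap: 0.506
t 29.9 tcp [485.9 223.9 181.8] jig [-66.8 203.4] yang 64.5 down 1.0 F [-0.5 -0.1  0.7] gap 0.506
shift [ 0.146 -0.056  0.719] world tgt [470.1 225.1 110. ]
az 0.0005 (world turn -0.2 )
```

View pics/c29.png

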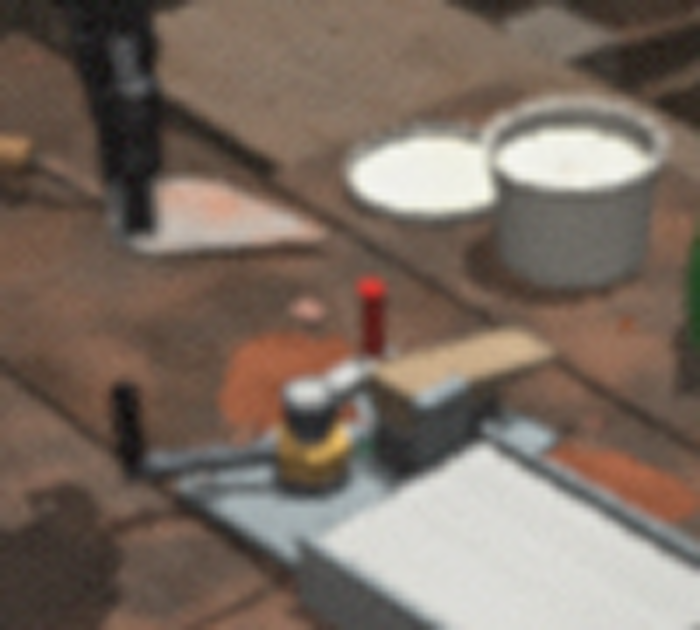

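```bash
python3 - <<'E'
from h import *
p=tojig(plane("scene",[(122/7+189.5,390/7+109.5)],.084)[0]);print(p,np.degrees(np.arctan2(p[1]-160,p[0])),np.hypot(p[0],p[1]-160))
p=tojig(plane("scene",[(372/7+189.5,285/7+109.5)],.105)[0]);print("pin",p)
E
python3 -m inch '[[0,[0.15,-0.056,0.3],[0,0,0]],[0,[0.15,-0.056,0.72],[0,0,0]],[0,[0.15,-0.056,0.72],[0,0,0]],[0,[0.15,-0.056,0.72],[0,0,0]]]'; python3 st.py; python3 go.py j -83 205.5 54 61;python3 - <<'E'
from h import *
shot("scene","scene18");crop("scene18",180,260,110,200,7,"c31")
E
```

```text
[-82.3244714  209.95618429] 148.74976157868227 96.29610033303456
pin [ 54.5258304  169.45855156]
t: 30.4
tcp_pos: [0.4716, 0.2255, 0.1099]
tool_rot: [0.221, 0.975, -0.0, -0.001]
force: [1.1, -0.3, -0.2]
finger_gap: 0.5
t 30.4 tcp [471.6 225.5 109.9] jig [-80.9 205.8] yang 64.5 down 1.0 F [ 1.1 -0.3 -0.2] gap 0.5
shift [ 0.016 -0.011  0.559] world tgt [469.6 225.1  54. ]
az 0.0005 (world turn -0.2 )
```

View pics/c31.png

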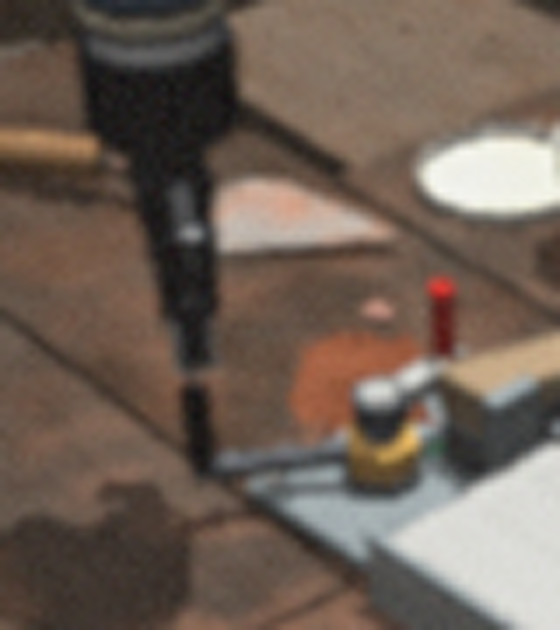

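```bash
python3 -m inch '[[0,[0.01,0,0.25],[0,0,0]],[0,[0.01,0,0.5],[0,0,0]],[0,[0.01,0,0.53],[0,0,0]],[0,[0.01,0,0.53],[0,0,0]]]'; python3 st.py; python3 -m inch '[[0.5,[0,0,0],[0,0,0]],[1,[0,0,0],[0,0,0]],[1,[0,0,0],[0,0,0]],[1,[0,0,0],[0,0,0]],[1,[0,0,0],[0,0,0]]]' 60; python3 st.py
```

```text
t: 30.85
tcp_pos: [0.4718, 0.2262, 0.0585]
tool_rot: [0.221, 0.975, 0.0, 0.001]
force: [0.7, 0.0, 0.5]
finger_gap: 0.498
t 30.9 tcp [471.8 226.2  58.5] jig [-80.7 206.5] yang 64.4 down 1.0 F [0.7 0.  0.5] gap 0.498
t: 31.35
tcp_pos: [0.472, 0.2265, 0.0589]
tool_rot: [0.221, 0.975, 0.001, 0.002]
force: [-1.1, 0.7, 6.8]
finger_gap: 0.164
t 31.4 tcp [472.  226.5  58.9] jig [-80.5 206.8] yang 64.4 down 1.0 F [-1.1  0.7  6.8] gap 0.164
```

```bash
python3 -m inch '[[1,[-0.011,0.123,0],[0,0,0.0208]],[1,[-0.011,0.123,0],[0,0,0.0208]],[1,[-0.037,0.243,0],[0,0,0.0417]],[1,[-0.037,0.243,0],[0,0,0.0417]],[1,[-0.08,0.358,0],[0,0,0.0625]],[1,[-0.08,0.358,0],[0,0,0.0625]],[1,[-0.136,0.467,0],[0,0,0.0833]],[1,[-0.136,0.467,0],[0,0,0.0833]],[1,[-0.206,0.568,0],[0,0,0.1042]],[1,[-0.206,0.568,0],[0,0,0.1042]],[1,[-0.289,0.659,0],[0,0,0.125]],[1,[-0.289,0.659,0],[0,0,0.125]],[1,[-0.289,0.659,0],[0,0,0.125]]]'; python3 st.py;python3 - <<'E'
from h import *
shot("scene","scene19");shot("top","top19");crop("scene19",180,290,110,200,7,"c32");crop("top19",165,255,130,215,7,"c33")
E
```

```text
t: 32.65
tcp_pos: [0.5274, 0.2734, 0.059]
tool_rot: [0.576, 0.817, 0.002, 0.002]
force: [1.5, 0.4, 7.0]
finger_gap: 0.166
t 32.6 tcp [527.4 273.4  59. ] jig [-22.5 250.4] yang 19.6 down 1.0 F [1.5 0.4 7. ] gap 0.166
```

View pics/c32.png

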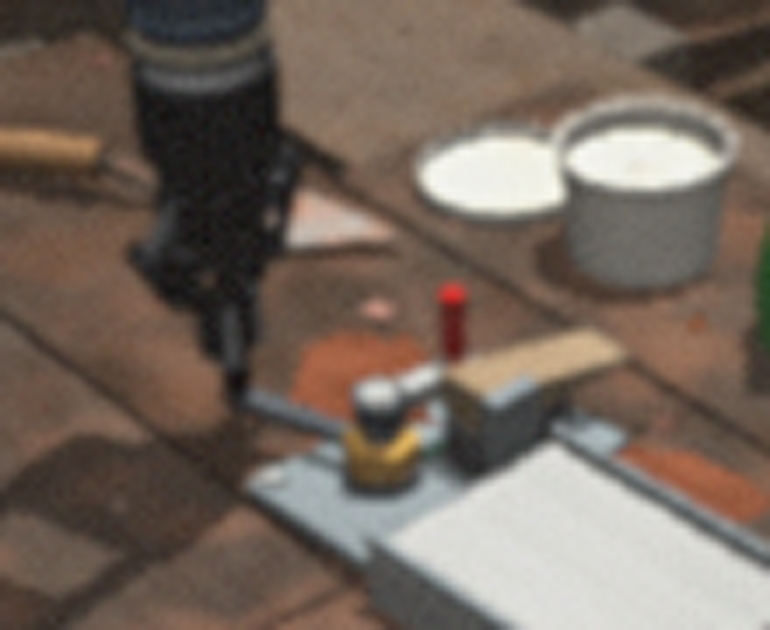

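View pics/c33.png

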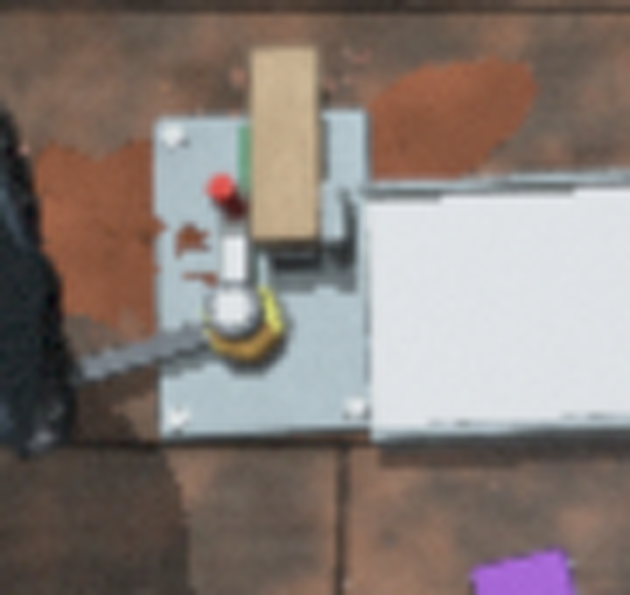

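```bash
python3 -m inch '[[1,[-0.013,0.122,0],[0,0,0.0208]],[1,[-0.013,0.122,0],[0,0,0.0208]],[1,[-0.042,0.241,0],[0,0,0.0417]],[1,[-0.042,0.241,0],[0,0,0.0417]],[1,[-0.085,0.355,0],[0,0,0.0625]],[1,[-0.085,0.355,0],[0,0,0.0625]],[1,[-0.144,0.462,0],[0,0,0.0833]],[1,[-0.144,0.462,0],[0,0,0.0833]],[1,[-0.19,0.529,0],[0,0,0.097]],[1,[-0.19,0.529,0],[0,0,0.097]],[1,[-0.19,0.529,0],[0,0,0.097]]]'; python3 st.py;python3 - <<'E'
from h import *
shot("scene","scene20");shot("top","top20");crop("scene20",180,290,110,200,7,"c34");crop("top20",165,255,130,215,7,"c35")
E
```

```text
t: 33.85
tcp_pos: [0.5839, 0.2739, 0.0591]
tool_rot: [0.795, 0.607, 0.004, 0.001]
force: [3.5, 3.4, 5.3]
finger_gap: 0.164
t 33.9 tcp [583.9 273.9  59.1] jig [ 33.9 247.7] yang -15.2 down 1.0 F [3.5 3.4 5.3] gap 0.164
```

View pics/c35.png

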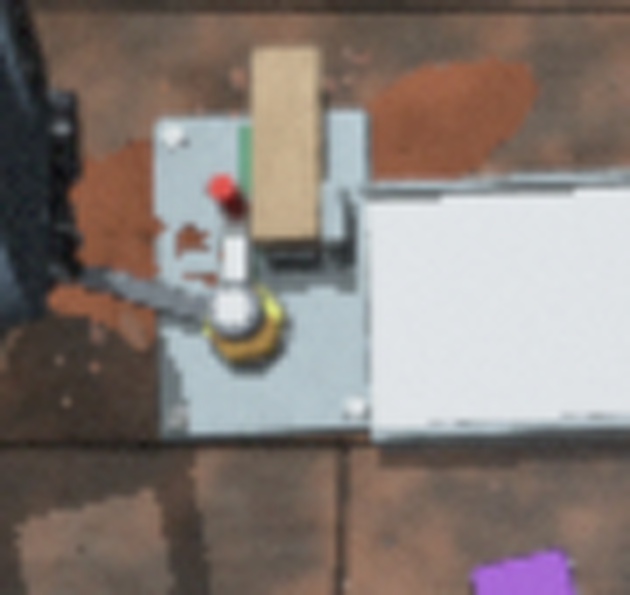

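```bash
python3 - <<'E'
from h import *
p=lambda u,v,z:tojig(plane("top",[(u/7+164.5,v/7+129.5)],z)[0])
a=p(220,186,.106);print(a,"screw",np.arctan2(a[1]-160,a[0]),"knob",p(233,309,.09))
# bar centreline at z64
print(p(233,242,.064),p(234,275,.064))
w=[p(252,240,.070),p(318,240,.070),p(318,48,.045),p(254,48,.045)];print(w,np.mean(w,0))
s=sense();print(s['force'],s['ft_torque'],s['tau'])
E
```

```text
[ 53.54940733 159.01717108] screw -0.01835162395830174 knob [ -5.2562668  156.66073939]
[ 36.10177713 160.31491176] [ 18.7871686  160.18030334]
[array([ 34.99940179, 149.65897395]), array([ 33.20676781, 116.23926967]), array([143.73611124, 116.69491787]), array([145.5412599 , 150.21585584])] [ 89.37088518 133.20225433]
[3.79976587 4.28979086 5.35615144] [ 0.51093941 -0.25959457  0.09140845] [ -1.23757638 -44.71183777  -8.90600592  -0.48411017   0.94489608
   0.08608158]
```

```bash
python3 -m inch '[[1,[-0.002,0.02,0],[0,0,0.0035]],[1,[-0.004,0.041,0],[0,0,0.007]],[1,[-0.004,0.041,0],[0,0,0.007]]]'; python3 st.py
```

```text
t: 34.25
tcp_pos: [0.5873, 0.2729, 0.0591]
tool_rot: [0.808, 0.589, 0.003, 0.0]
force: [2.6, 5.3, 5.6]
finger_gap: 0.166
t 34.2 tcp [587.3 272.9  59.1] jig [ 37.2 246.5] yang -17.8 down 1.0 F [2.6 5.3 5.6] gap 0.166
```

```bash
for i in 1 2; do python3 -m inch '[[1,[-0.001,0.015,0],[0,0,0.0025]],[1,[-0.001,0.015,0],[0,0,0.0025]],[1,[-0.001,0.015,0],[0,0,0.0025]]]'; python3 st.py; done
```

```text
t: 34.55
tcp_pos: [0.5885, 0.2724, 0.0591]
tool_rot: [0.812, 0.583, 0.003, 0.0]
force: [2.2, 4.2, 5.7]
finger_gap: 0.166
t 34.5 tcp [588.5 272.4  59.1] jig [ 38.5 245.9] yang -18.6 down 1.0 F [2.2 4.2 5.7] gap 0.166
t: 34.85
tcp_pos: [0.5899, 0.2719, 0.0591]
tool_rot: [0.817, 0.577, 0.003, 0.0]
force: [1.8, 5.5, 5.8]
finger_gap: 0.166
t 34.9 tcp [589.9 271.9  59.1] jig [ 39.8 245.3] yang -19.5 down 1.0 F [1.8 5.5 5.8] gap 0.166
```

```bash
python3 -m inch '[[0.5,[0,0,0],[0,0,0]],[0,[0,0,0],[0,0,0]],[0,[0,0,0],[0,0,0]],[0,[0,0,-0.3],[0,0,0]],[0,[0,0,-0.7],[0,0,0]],[0,[0,0,-1],[0,0,0]]]'; python3 st.py; python3 - <<'E'
from h import *
shot("scene","scene21");shot("top","top21");crop("scene21",180,290,110,200,7,"c36");crop("top21",155,245,130,215,7,"c37")
E
python3 go.py j 84.7 133.4 130 90
```

```text
t: 35.45
tcp_pos: [0.5878, 0.2697, 0.1583]
tool_rot: [0.818, 0.575, -0.0, -0.0]
force: [0.8, -0.3, 0.2]
finger_gap: 0.498
t 35.5 tcp [587.8 269.7 158.3] jig [ 37.6 243.2] yang -19.8 down 1.0 F [ 0.8 -0.3  0.2] gap 0.498
shift [-0.846  0.836  0.32 ] world tgt [641.2 162.8 130. ]
az -0.314 (world turn 113.1 )
```

View pics/c36.png

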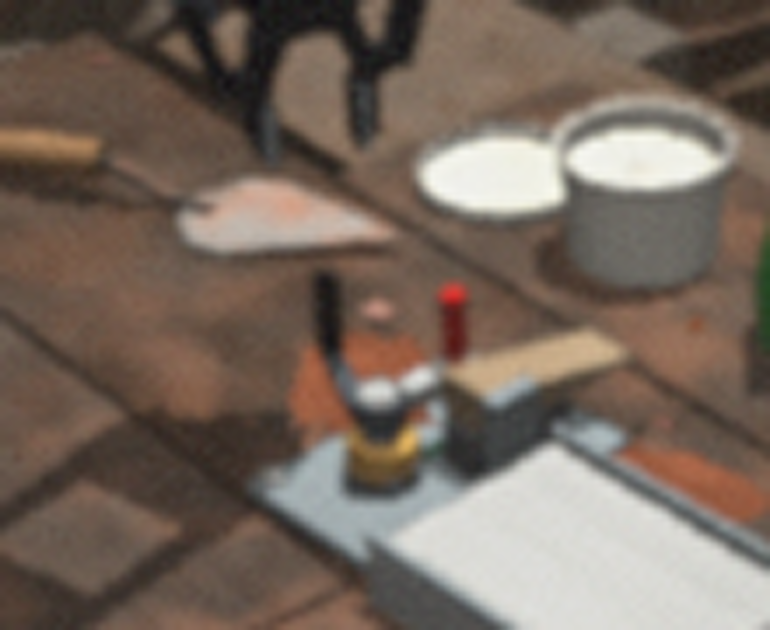

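View pics/c37.png

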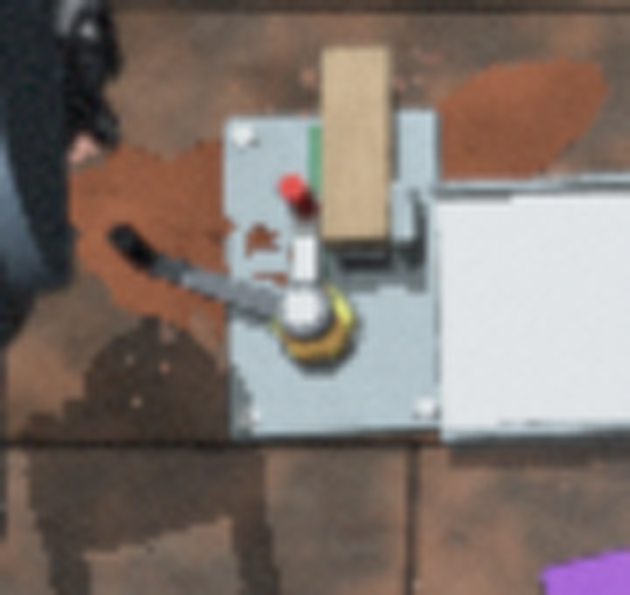

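```bash
python3 - <<'E'
from h import *
p=lambda u,v,z:tojig(plane("top",[(u/7+154.5,v/7+129.5)],z)[0])
a=p(292,186,.106);b=p(121,236,.084);print(a,b,"screw",np.arctan2(a[1]-160,a[0]),"post",np.degrees(np.arctan2(b[1]-160,b[0])),np.hypot(b[0],b[1]-160))
E
python3 -m inch '[[0,[-0.3,0.3,0],[0,0,0.02]],[0,[-0.6,0.6,0],[0,0,0.043]],[-0.3,[-0.846,0.836,0],[0,0,0.066]],[-0.3,[-0.846,0.836,0],[0,0,0.089]],[-0.3,[-0.846,0.836,0],[0,0,0.112]],[-0.3,[-0.846,0.836,0],[0,0,0.135]],[-0.3,[-0.846,0.836,0],[0,0,0.158]],[-0.3,[-0.846,0.836,0],[0,0,0.1858]],[-0.3,[-0.846,0.836,0],[0,0,0.1858]],[-0.3,[-0.846,0.836,0],[0,0,0.1858]]]'; python3 st.py; python3 go.py j 84.7 133 54 -90
```

```text
[ 53.4965596  158.03007412] [ 38.62297769 247.9639205 ] screw -0.03680678232480105 post 66.29480319815302 96.06969197230504
t: 36.55
tcp_pos: [0.6373, 0.1619, 0.1562]
tool_rot: [1.0, 0.03, -0.001, 0.0]
force: [-0.2, -0.2, -0.3]
finger_gap: 0.649
t 36.5 tcp [637.3 161.9 156.2] jig [ 80.8 132.8] yang -86.5 down 1.0 F [-0.2 -0.2 -0.3] gap 0.649
shift [ 0.042 -0.002  1.022] world tgt [641.2 162.4  54. ]
az 0.0004 (world turn -0.2 )
```

```bash
python3 -m inch '[[-0.3,[0.04,0,0.3],[0,0,0]],[-0.3,[0.04,0,0.6],[0,0,0]],[-0.3,[0.04,0,0.8],[0,0,0]],[-0.3,[0.04,0,0.8],[0,0,0]]]'; python3 st.py; python3 -m inch '[[-0.3,[0,0,0.1],[0,0,0]],[-0.3,[0,0,0.22],[0,0,0]],[-0.3,[0,0,0.22],[0,0,0]]]'; python3 st.py; python3 - <<'E'
from h import *
shot("scene","scene22");crop("scene22",180,290,110,200,7,"c38")
E
```

```text
t: 36.95
tcp_pos: [0.639, 0.162, 0.0735]
tool_rot: [1.0, 0.03, -0.004, 0.0]
force: [-0.5, -1.9, 0.6]
finger_gap: 0.651
t 37.0 tcp [639.  162.   73.5] jig [ 82.5 132.8] yang -86.6 down 1.0 F [-0.5 -1.9  0.6] gap 0.651
t: 37.25
tcp_pos: [0.6413, 0.1623, 0.0542]
tool_rot: [1.0, 0.029, -0.001, 0.0]
force: [-0.2, -0.3, -1.7]
finger_gap: 0.649
t 37.2 tcp [641.3 162.3  54.2] jig [ 84.8 133. ] yang -86.7 down 1.0 F [-0.2 -0.3 -1.7] gap 0.649
```

View pics/c38.png

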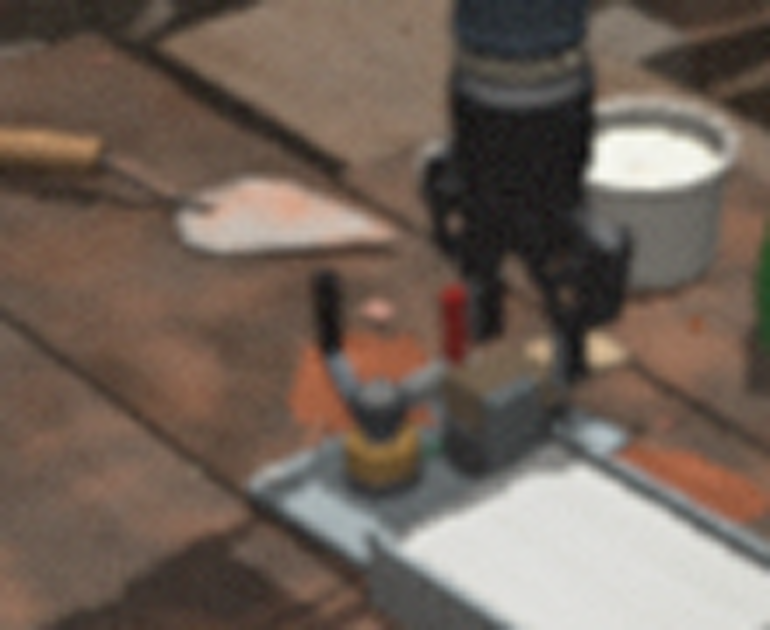

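```bash
python3 -m inch '[[0.3,[0,0,0],[0,0,0]],[1,[0,0,0],[0,0,0]],[1,[0,0,0],[0,0,0]],[1,[0,0,0],[0,0,0]],[1,[0,0,0],[0,0,0]],[1,[0,0,0],[0,0,0]]]' 50; python3 st.py;  python3 -m inch '[[1,[0,0,-0.1],[0,0,0]],[1,[0,0,-0.2],[0,0,0]],[1,[0,0,-0.3],[0,0,0]],[1,[0,0,-0.5],[0,0,0]],[1,[0,0,-0.8],[0,0,0]],[1,[0,0,-1],[0,0,0]],[1,[0,0,-1],[0,0,0]]]'; python3 st.py; python3 - <<'E'
from h import *
shot("scene","scene23");crop("scene23",180,290,90,200,6,"c39")
E
```

```text
t: 37.9
tcp_pos: [0.643, 0.162, 0.0566]
tool_rot: [1.0, 0.029, 0.001, 0.0]
force: [-0.8, -2.4, 5.4]
finger_gap: 0.38
t 37.9 tcp [643.  162.   56.6] jig [ 86.5 132.5] yang -86.7 down 1.0 F [-0.8 -2.4  5.4] gap 0.38
t: 38.6
tcp_pos: [0.6446, 0.1634, 0.1597]
tool_rot: [1.0, 0.029, 0.004, -0.001]
force: [0.1, -0.2, -0.9]
finger_gap: 0.375
t 38.6 tcp [644.6 163.4 159.7] jig [ 88.2 133.8] yang -86.7 down 1.0 F [ 0.1 -0.2 -0.9] gap 0.375
```

View pics/c39.png

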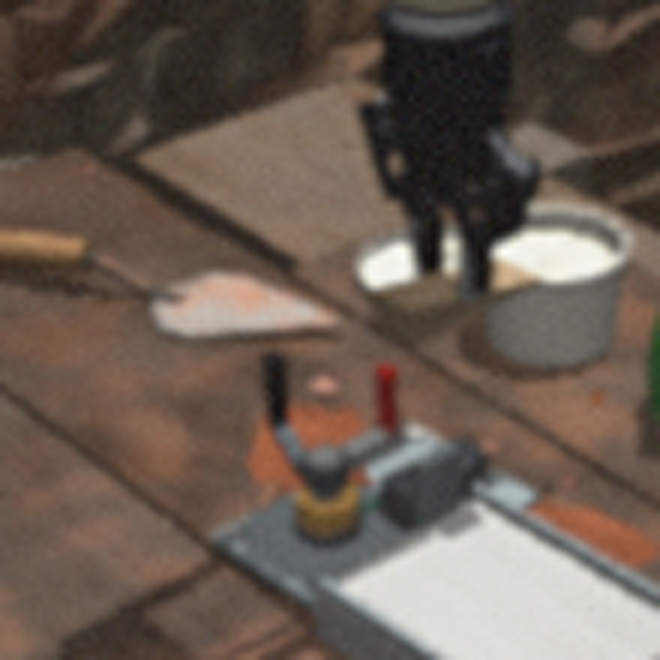

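```bash
python3 -m inch '[[1,[-0.2,0.3,0],[0,0,-0.02]],[1,[-0.4,0.6,0],[0,0,-0.043]],[1,[-0.6,1,0],[0,0,-0.066]],[1,[-0.6,1,0],[0,0,-0.089]],[1,[-0.6,1,0],[0,0,-0.112]],[1,[-0.6,1,0],[0,0,-0.135]],[1,[-0.6,1,0],[0,0,-0.158]],[1,[-0.6,1,0],[0,0,-0.181]],[1,[-0.6,1,0],[0,0,-0.204]],[1,[-0.6,1,0],[0,0,-0.2325]],[1,[-0.6,1,0],[0,0,-0.2325]],[1,[-0.6,1,0],[0,0,-0.2325]]]'; for i in 1 2 3 4; do python3 -m inch '[[1,[-0.4,-0.2,0],[0,0,0]],[1,[-0.8,-0.35,0],[0,0,0]],[1,[-1,-0.4,0],[0,0,0]],[1,[-1,-0.4,0],[0,0,0]]]'; done; python3 st.py; python3 go.py 381.3 -410.5 60 -3; python3 - <<'E'
from h import *
shot("scene","scene24");shot("top","top24")
E
```

```text
t: 39.85
tcp_pos: [0.5872, 0.0594, 0.1543]
tool_rot: [0.726, 0.688, -0.001, -0.001]
force: [0.8, 0.1, -0.3]
finger_gap: 0.378
t: 40.25
tcp_pos: [0.5418, -0.0409, 0.155]
tool_rot: [0.727, 0.686, -0.0, -0.0]
force: [0.7, 1.3, -1.1]
finger_gap: 0.377
t: 40.65
tcp_pos: [0.4977, -0.1382, 0.1553]
tool_rot: [0.727, 0.687, 0.0, 0.0]
force: [0.4, 0.3, -0.6]
finger_gap: 0.378
t: 41.05
tcp_pos: [0.4532, -0.2358, 0.1553]
tool_rot: [0.727, 0.687, 0.0, 0.001]
force: [-0.1, 0.1, -0.0]
finger_gap: 0.379
t: 41.45
tcp_pos: [0.4083, -0.3335, 0.1554]
tool_rot: [0.726, 0.687, 0.0, 0.001]
force: [0.9, -0.1, -0.2]
finger_gap: 0.379
t 41.5 tcp [ 408.3 -333.5  155.4] jig [-176.4 -348.6] yang -3.1 down 1.0 F [ 0.9 -0.1 -0.2] gap 0.379
shift [-0.783 -0.229  0.954] world tgt [ 381.3 -410.5   60. ]
az -0.0004 (world turn 0.1 )
```

View pics/scene24.png

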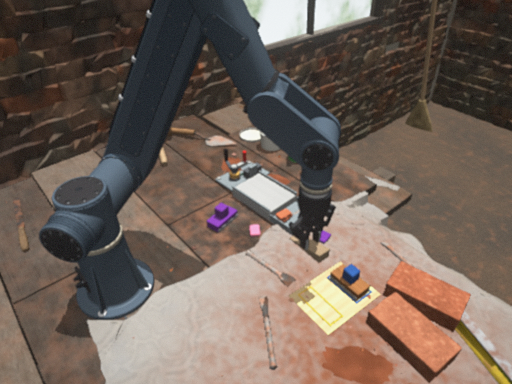

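```bash
python3 -m inch '[[1,[-0.4,-0.1,0],[0,0,0]],[1,[-0.78,-0.23,0.2],[0,0,0]],[1,[-0.78,-0.23,0.6],[0,0,0]],[1,[-0.78,-0.23,1],[0,0,0]],[1,[-0.78,-0.23,1],[0,0,0]]]'; python3 -m inch '[[1,[0,0,0.1],[0,0,0]],[1,[0,0,0.2],[0,0,0]],[1,[0,0,0.25],[0,0,0]],[1,[0,0,0.25],[0,0,0]]]';python3 st.py; python3 - <<'E'
from h import *
shot("scene","scene25");crop("scene25",285,375,240,335,7,"c40")
E
```

```text
t: 42.05
tcp_pos: [0.3788, -0.4029, 0.0504]
tool_rot: [0.725, 0.689, 0.002, -0.007]
force: [-0.3, 1.5, -0.4]
finger_gap: 0.376
t: 42.45
tcp_pos: [0.3807, -0.4086, 0.0308]
tool_rot: [0.725, 0.689, -0.0, 0.0]
force: [0.3, 0.5, 0.2]
finger_gap: 0.377
t 42.5 tcp [ 380.7 -408.6   30.8] jig [-208.3 -422. ] yang -3.0 down 1.0 F [0.3 0.5 0.2] gap 0.377
```

View pics/c40.png

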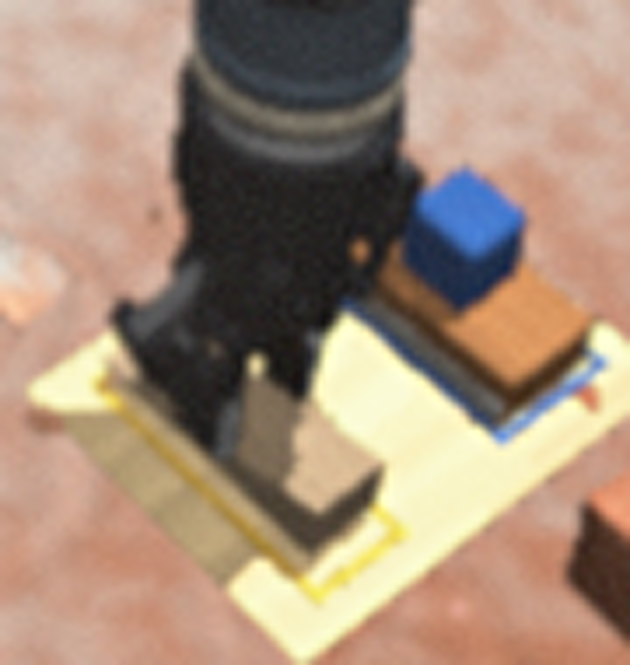

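```bash
python3 -m inch '[[1,[-0.01,0,0.04],[0,0,0]],[1,[-0.01,0,0.08],[0,0,0]],[1,[-0.01,0,0.08],[0,0,0]]]'; python3 st.py; python3 -m inch '[[1,[0,0,0.01],[0,0,0]],[1,[0,0,0.02],[0,0,0]],[1,[0,0,0.02],[0,0,0]]]';python3 st.py; python3 - <<'E'
from h import *
shot("scene","scene26");crop("scene26",285,375,240,335,7,"c41")
E
```

```text
t: 42.8
tcp_pos: [0.38, -0.4096, 0.022]
tool_rot: [0.725, 0.688, 0.0, -0.0]
force: [-0.5, 0.4, 0.1]
finger_gap: 0.378
t 42.8 tcp [ 380.  -409.6   22. ] jig [-209. -423.] yang -3.0 down 1.0 F [-0.5  0.4  0.1] gap 0.378
t: 43.1
tcp_pos: [0.3802, -0.4098, 0.0207]
tool_rot: [0.725, 0.688, -0.0, 0.0]
force: [-0.5, 0.7, 3.4]
finger_gap: 0.38
t 43.1 tcp [ 380.2 -409.8   20.7] jig [-208.8 -423.1] yang -3.0 down 1.0 F [-0.5  0.7  3.4] gap 0.38
```

View pics/c41.png

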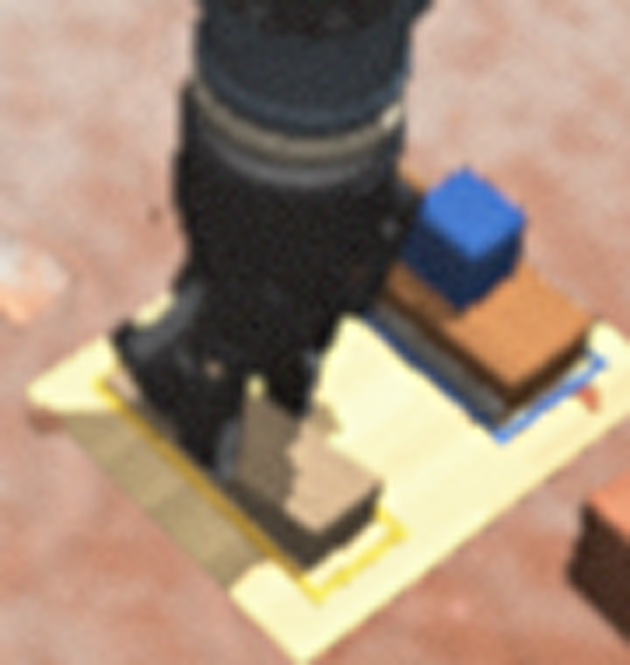

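```bash
python3 -m inch '[[0.4,[0,0,0],[0,0,0]],[-0.1,[0,0,0],[0,0,0]],[-0.3,[0,0,0],[0,0,0]],[-0.3,[0,0,-0.3],[0,0,0]],[-0.3,[0,0,-0.7],[0,0,0]],[-0.3,[0,0,-1],[0,0,0]]]'; for i in 1 2; do python3 -m inch '[[-0.3,[0.3,0,-0.2],[0,0,0]],[-0.3,[0.7,0,-0.4],[0,0,0]],[-0.3,[1,0,-0.4],[0,0,0]]]';done; python3 -m inch '[[-0.3,[1,0,0],[0,0,0]],[-0.3,[1,0,0],[0,0,0]],[-0.3,[1,0,0],[0,0,0]]]'; python3 - <<'E'
from h import *
shot("scene","scene27");shot("top","top27");crop("scene27",285,375,240,335,7,"c42");crop("top27",330,400,170,245,8,"c43")
E
```

```text
t: 43.75
tcp_pos: [0.3804, -0.41, 0.1216]
tool_rot: [0.725, 0.688, -0.0, 0.0]
force: [-0.1, -0.7, -0.8]
finger_gap: 0.653
t: 44.05
tcp_pos: [0.3861, -0.3092, 0.1625]
tool_rot: [0.725, 0.688, -0.0, 0.002]
force: [-0.1, 0.4, -0.9]
finger_gap: 0.65
t: 44.35
tcp_pos: [0.3914, -0.2089, 0.2021]
tool_rot: [0.725, 0.689, 0.0, 0.002]
force: [0.6, -0.5, -0.2]
finger_gap: 0.653
t: 44.65
tcp_pos: [0.3935, -0.1039, 0.1999]
tool_rot: [0.723, 0.691, -0.0, -0.003]
force: [-0.2, -0.0, 0.2]
finger_gap: 0.652
```

View pics/c42.png

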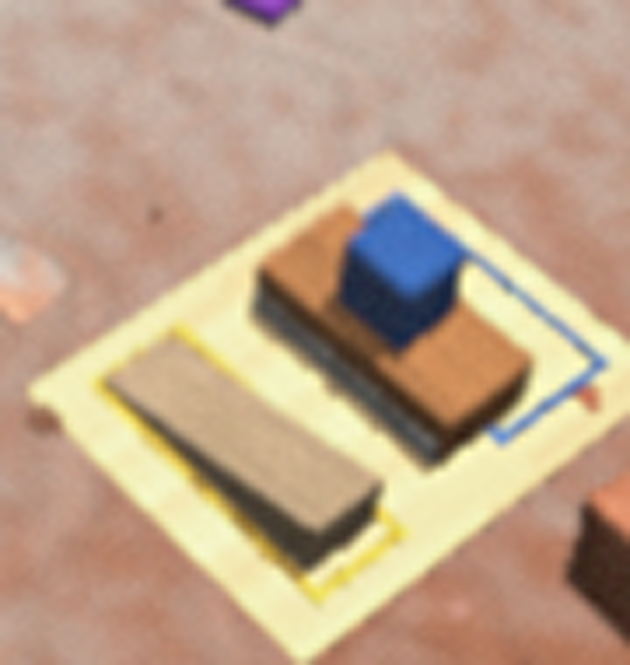

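View pics/c43.png

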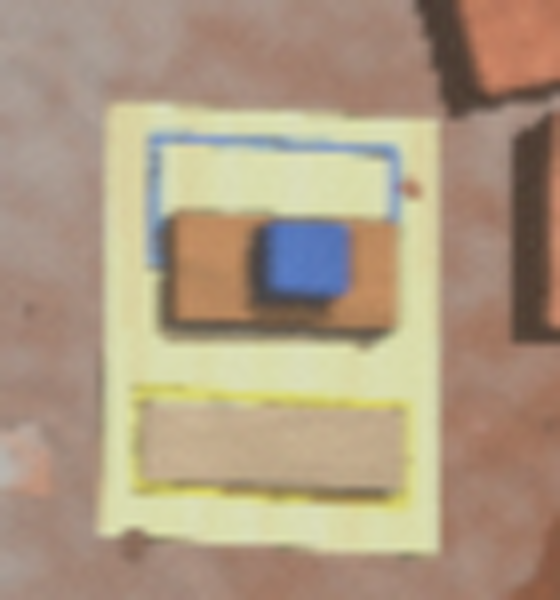

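```bash
python3 - <<'E'
from h import *
f=lambda c:np.array(c)/8+[330,170]-.5
B=plane("top",f([(176,211),(398,217),(395,331),(174,322)]),.034)[:,:2]*1000
print("scraper",B.mean(0),B.round(1).tolist())
e=B[0]-B[1]+B[3]-B[2];print("ang",np.degrees(np.arctan2(e[1],e[0])))
g=plane("top",f([(308,257)]),.071)[0];print("grip",g)
a,b=plane("top",f([(145,398),(143,480)]),.009)[:,:2]*1000;c,d=plane("top",f([(405,410),(403,490)]),.034)[:,:2]*1000
print("wedge",(a+b+c+d)/4,"len",np.linalg.norm((a+b-c-d)/2)); e=a+b-c-d;print(np.degrees(np.arctan2(e[1],e[0])))
Y=plane("top",f([(137,390),(406,405),(405,502),(136,490)]),.006)[:,:2]*1000;print("yel",Y.mean(0))
k=lambda c:np.array(c)/7+[285,240]-.5
gs=plane("scene",k([(398,195),(345,240),(405,293),(465,250)]),.071);print("grip scene",gs.mean(0))
E
python3 sc.py 27; python3 st.py
```

```text
scraper [ 457.29587233 -409.06229132] [[483.7, -361.9], [481.4, -459.8], [430.3, -455.6], [433.8, -358.9]]
ang 88.32600232392328
grip [ 0.45743816 -0.40835231  0.071     ]
wedge [ 381.07754364 -403.06708099] len 107.22158140069553
86.61786049685442
yel [ 381.46999234 -406.54722   ]
grip scene [ 0.45607075 -0.40995302  0.071     ]
brown c 466.2 -380.4 wh 28.9 40.4 a 0.3 px [356.2 200.9]
brown c 464.8 -449.3 wh 14.1 26.1 a 87.0 px [376.  201.5]
t 44.8 tcp [ 396.  -109.   200.4] jig [-175.8 -123.8] yang -2.8 down 1.0 F [ 1.  -0.8  0. ] gap 0.649
```

```bash
python3 -m inch '[[-0.6,[-0.3,0.2,0],[0,0,0.02]],[-1,[-0.6,0.4,0],[0,0,0.043]],[-1,[-1,0.6,0],[0,0,0.066]],[-1,[-1,0.6,0],[0,0,0.089]],[-1,[-1,0.6,0],[0,0,0.112]],[-1,[-1,0.6,0],[0,0,0.135]],[-1,[-1,0.6,0],[0,0,0.158]],[-1,[-1,0.6,0],[0,0,0.181]],[-1,[-1,0.6,0],[0,0,0.204]],[-1,[-1,0.6,0],[0,0,0.227]],[-1,[-1,0.6,0],[0,0,0.248]],[-1,[-1,0.6,0],[0,0,0.248]],[-1,[-1,0.6,0],[0,0,0.248]]]'; python3 go.py 457.3 -408.7 120 -92.2
```

```text
t: 46.05
tcp_pos: [0.4505, -0.2145, 0.2002]
tool_rot: [1.0, -0.019, 0.0, 0.0]
force: [0.2, -0.0, -0.1]
finger_gap: 1.003
shift [0.142 1.938 0.802] world tgt [ 457.3 -408.7  120. ]
az -0.0 (world turn 0.0 )
```

```bash
python3 -m inch '[[-1,[0.07,0.5,0],[0,0,0]],[-1,[0.14,1,0],[0,0,0]],[-1,[0.14,1,0],[0,0,0]]]'; python3 -m inch '[[-1,[0,0.5,0.2],[0,0,0]],[-1,[0,0.94,0.5],[0,0,0]],[-1,[0,0.94,0.8],[0,0,0]],[-1,[0,0.94,0.8],[0,0,0]],[-1,[0,0.94,0.8],[0,0,0]]]'; python3 st.py; python3 go.py 457.3 -408.7 43 -92.2; python3 - <<'E'
from h import *
shot("scene","scene28");crop("scene28",285,375,220,315,7,"c44")
E
```

```text
t: 46.35
tcp_pos: [0.4623, -0.3213, 0.2009]
tool_rot: [1.0, -0.021, 0.002, 0.003]
force: [0.0, 0.1, 0.6]
finger_gap: 1.002
t: 46.85
tcp_pos: [0.4562, -0.4065, 0.1197]
tool_rot: [1.0, -0.02, -0.001, -0.001]
force: [0.9, -0.3, 0.3]
finger_gap: 0.999
t 46.9 tcp [ 456.2 -406.5  119.7] jig [-132.8 -424.2] yang -92.2 down 1.0 F [ 0.9 -0.3  0.3] gap 0.999
shift [0.014 0.024 0.767] world tgt [ 457.3 -408.7   43. ]
az -0.0001 (world turn 0.0 )
```

View pics/c44.png

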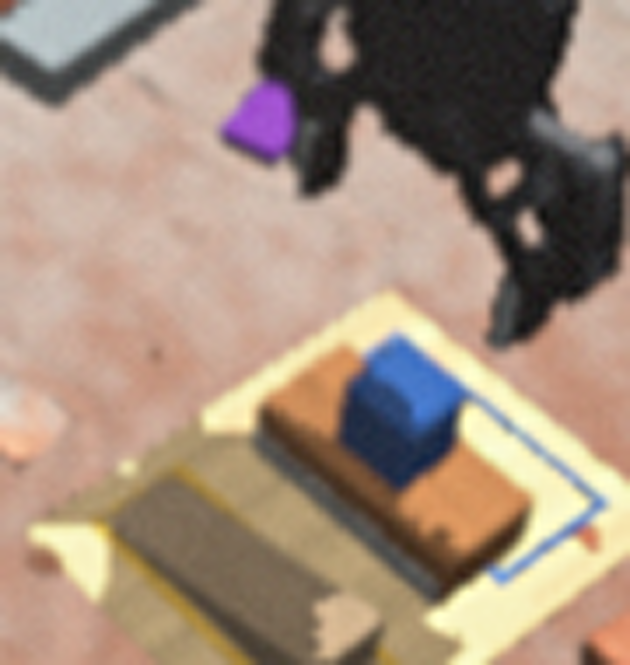

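```bash
python3 -m inch '[[-1,[0.014,0.02,0.3],[0,0,0]],[-1,[0.014,0.02,0.6],[0,0,0]],[-1,[0.014,0.02,0.76],[0,0,0]],[-1,[0.014,0.02,0.76],[0,0,0]],[-1,[0.014,0.02,0.76],[0,0,0]]]'; python3 st.py; python3 -m inch '[[0,[0,0,0],[0,0,0]],[1,[0,0,0],[0,0,0]],[1,[0,0,0],[0,0,0]],[1,[0,0,0],[0,0,0]],[1,[0,0,0],[0,0,0]],[1,[0,0,0],[0,0,0]],[1,[0,0,0],[0,0,0]]]' 60; python3 st.py; python3 -m inch '[[1,[0,0,-0.1],[0,0,0]],[1,[0,0,-0.2],[0,0,0]],[1,[0,0,-0.2],[0,0,0]]]'; python3 st.py
```

```text
t: 47.4
tcp_pos: [0.459, -0.4097, 0.0457]
tool_rot: [1.0, -0.019, 0.001, 0.001]
force: [-0.1, 0.7, -0.9]
finger_gap: 0.998
t 47.4 tcp [ 459.  -409.7   45.7] jig [-130.1 -427.6] yang -92.2 down 1.0 F [-0.1  0.7 -0.9] gap 0.998
t: 48.1
tcp_pos: [0.4589, -0.4106, 0.0456]
tool_rot: [1.0, -0.02, 0.001, 0.001]
force: [-0.6, -0.2, 6.7]
finger_gap: 0.408
t 48.1 tcp [ 458.9 -410.6   45.6] jig [-130.3 -428.5] yang -92.3 down 1.0 F [-0.6 -0.2  6.7] gap 0.408
t: 48.4
tcp_pos: [0.4588, -0.4102, 0.0658]
tool_rot: [1.0, -0.02, 0.001, 0.001]
force: [-0.1, -0.1, -1.6]
finger_gap: 0.403
t 48.4 tcp [ 458.8 -410.2   65.8] jig [-130.4 -428.1] yang -92.3 down 1.0 F [-0.1 -0.1 -1.6] gap 0.403
```

```bash
python3 -m inch '[[1,[0.15,0.01,0],[0,0,0.002]],[1,[0.335,0.018,0],[0,0,0.002]],[1,[0.335,0.018,0],[0,0,0.002]],[1,[0.335,0.018,0.1],[0,0,0.002]],[1,[0.335,0.018,0.18],[0,0,0.002]],[1,[0.335,0.018,0.2],[0,0,0.002]],[1,[0.335,0.018,0.2],[0,0,0.002]]]'; python3 st.py; python3 -m inch '[[0.5,[0,0,0],[0,0,0]],[-0.4,[0,0,0],[0,0,0]],[-1,[0,0,0],[0,0,0]],[-1,[0,0,0],[0,0,0]],[-1,[0,0,-0.3],[0,0,0]],[-1,[0,0,-0.7],[0,0,0]],[-1,[0,0,-1],[0,0,0]]]'; for i in 1 2 3; do python3 -m inch '[[-1,[0,-0.3,-0.2],[0,0,0]],[-1,[0,-0.7,-0.3],[0,0,0]],[-1,[0,-1,-0.3],[0,0,0]]]';done; python3 st.py;  python3 - <<'E'
from h import *
shot("scene","scene29");shot("top","top29");crop("scene29",285,375,240,335,7,"c45");crop("top29",330,400,170,245,8,"c46")
E
```

```text
t: 49.1
tcp_pos: [0.4904, -0.412, 0.0454]
tool_rot: [1.0, -0.026, -0.001, -0.001]
force: [-1.6, 3.6, 11.0]
finger_gap: 0.41
t 49.1 tcp [ 490.4 -412.    45.4] jig [ -98.9 -431.7] yang -93.0 down 1.0 F [-1.6  3.6 11. ] gap 0.41
t: 49.8
tcp_pos: [0.4916, -0.413, 0.1454]
tool_rot: [1.0, -0.026, 0.0, 0.0]
force: [0.2, -0.3, 0.8]
finger_gap: 1.003
t: 50.1
tcp_pos: [0.4972, -0.3118, 0.1758]
tool_rot: [1.0, -0.026, 0.001, 0.001]
force: [1.1, -0.1, -0.2]
finger_gap: 1.001
t: 50.4
tcp_pos: [0.5024, -0.2114, 0.2054]
tool_rot: [1.0, -0.026, 0.001, 0.0]
force: [0.2, 0.2, 0.4]
finger_gap: 0.999
t: 50.7
tcp_pos: [0.5077, -0.1116, 0.2355]
tool_rot: [1.0, -0.026, 0.001, 0.0]
force: [-0.2, -0.3, -0.1]
finger_gap: 1.002
t 50.7 tcp [ 507.7 -111.6  235.5] jig [ -64.3 -132.8] yang -93.0 down 1.0 F [-0.2 -0.3 -0.1] gap 1.002
```

View pics/c45.png

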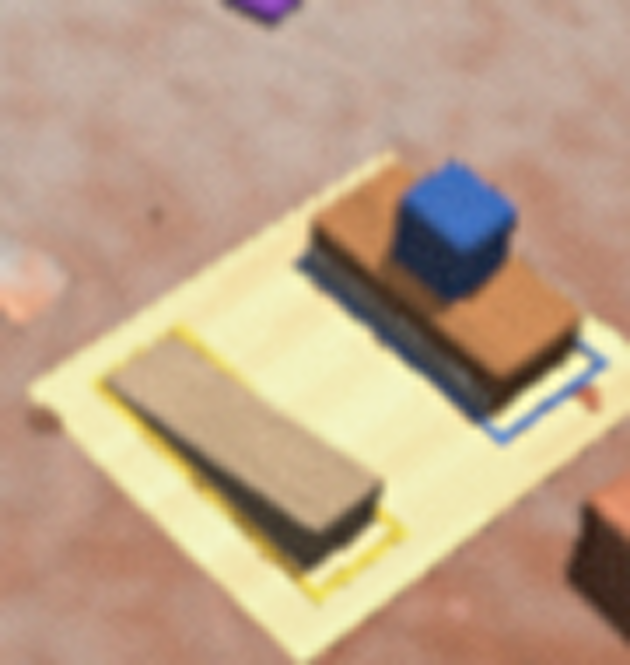

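View pics/c46.png

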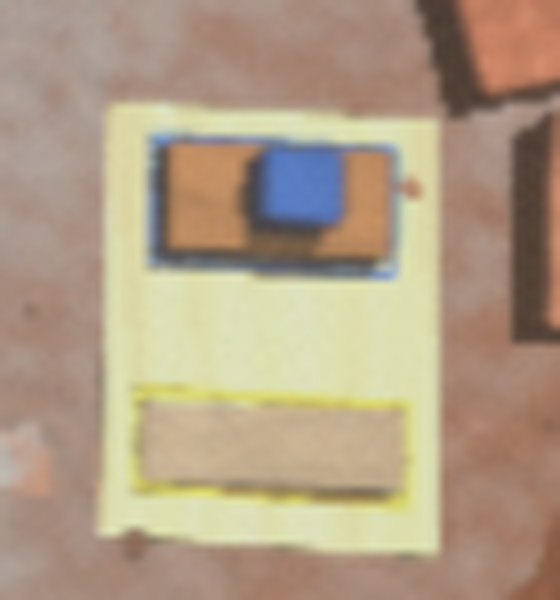

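View pics/top29.png

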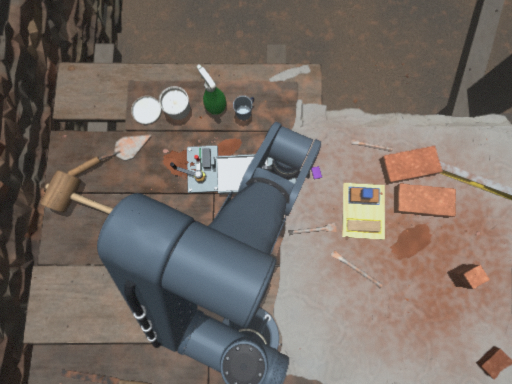

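```bash
python3 - <<'E'
from h import *
f=lambda c:np.array(c)/8+[330,170]-.5
B=plane("top",f([(166,143),(393,152),(390,260),(166,250)]),.034)[:,:2]*1000
print("scraper top",B.mean(0)); e=B[0]-B[1]+B[3]-B[2];print("ang",np.degrees(np.arctan2(e[1],e[0])))
print("grip top",plane("top",f([(302,186)]),.071)[0])
k=lambda c:np.array(c)/7+[285,240]-.5
P=plane("scene",k([(313,222),(492,380),(580,320),(400,168)]),.034)*1000;print("scraper scene",P.mean(0),P[:,:2].round(0).tolist())
gs=plane("scene",k([(452,162),(398,210),(460,258),(518,213)]),.071);print("grip scene",gs.mean(0))
W=plane("scene",k([(318,530),(382,485)]),.034);T=plane("scene",k([(105,382),(175,335)]),.009);print("wedge scene",(W.mean(0)+T.mean(0))/2)
Bl=plane("scene",k([(298,263),(502,440),(606,362)]),.006);print("blue scene",(Bl[0]+Bl[2])/2)
Yl=plane("scene",k([(100,382),(316,600),(406,533),(178,328)]),.006);print("yel scene",Yl.mean(0))
E
python3 sc.py 29
```

```text
scraper top [ 488.36866221 -407.45977318]
ang 87.78627467397283
grip top [ 0.48854759 -0.40731657  0.071     ]
scraper scene [ 485.53415274 -411.4781746    34.        ] [[466.0, -362.0], [458.0, -457.0], [505.0, -461.0], [513.0, -366.0]]
grip scene [ 0.48395165 -0.4126244   0.071     ]
wedge scene [ 0.37924618 -0.40514441  0.0215    ]
blue scene [ 0.49165055 -0.41378454  0.006     ]
yel scene [ 0.38126193 -0.40785686  0.006     ]
brown c 491.7 -382.2 wh 43.7 42.6 a 0.3 px [356.2 194.8]
brown c 488.6 -432.9 wh 42.4 45.5 a 86.9 px [373.2 196.6]
```

```bash
for i in 1 2 3; do python3 -m inch '[[-1,[0,0.4,0],[0,0,0]],[-1,[0,0.8,0.2],[0,0,0]],[-1,[0,1,0.3],[0,0,0]]]';done; python3 -m inch '[[-1,[0,0,0],[0,0,0]]]'; python3 st.py;python3 go.py 489 -410 46.5 -92.5
```

```text
t: 51.1
tcp_pos: [0.5018, -0.2163, 0.2032]
tool_rot: [1.0, -0.027, -0.0, 0.001]
force: [-0.1, 0.3, -0.2]
finger_gap: 0.998
t: 51.4
tcp_pos: [0.496, -0.3168, 0.1727]
tool_rot: [1.0, -0.028, -0.0, 0.0]
force: [-0.7, 1.1, -0.7]
finger_gap: 0.999
t: 51.7
tcp_pos: [0.4905, -0.4159, 0.1426]
tool_rot: [1.0, -0.027, -0.0, 0.0]
force: [0.2, 0.0, -0.1]
finger_gap: 1.002
t: 51.8
tcp_pos: [0.4901, -0.4147, 0.1419]
tool_rot: [1.0, -0.028, -0.001, -0.001]
force: [-0.3, 1.1, -0.1]
finger_gap: 0.995
t 51.8 tcp [ 490.1 -414.7  141.9] jig [ -99.4 -434.4] yang -93.2 down 1.0 F [-0.3  1.1 -0.1] gap 0.995
shift [-0.011 -0.045  0.954] world tgt [ 489.  -410.    46.5]
az -0.0019 (world turn 0.7 )
```

```bash
python3 -m inch '[[-1,[-0.01,-0.045,0.3],[0,0,0]],[-1,[-0.01,-0.045,0.6],[0,0,0]],[-1,[-0.01,-0.045,0.95],[0,0,0]],[-1,[-0.01,-0.045,0.95],[0,0,0]],[-1,[-0.01,-0.045,0.95],[0,0,0]]]'; python3 st.py; python3 -m inch '[[0,[0,0,0],[0,0,0]],[1,[0,0,0],[0,0,0]],[1,[0,0,0],[0,0,0]],[1,[0,0,0],[0,0,0]],[1,[0,0,0],[0,0,0]],[1,[0,0,0],[0,0,0]],[1,[0,0,0],[0,0,0]]]' 60; python3 st.py; python3 -m inch '[[1,[0,0,-0.06],[0,0,0]],[1,[0,0,-0.06],[0,0,0]],[1,[0.04,0.04,-0.06],[0,0,0.001]],[1,[0.04,0.04,-0.06],[0,0,0.001]],[1,[0.04,0.04,-0.03],[0,0,0.001]],[1,[0.04,0.04,-0.005],[0,0,0.001]],[1,[0.04,0.04,-0.005],[0,0,0.001]]]'; python3 st.py
```

```text
t: 52.3
tcp_pos: [0.4909, -0.4066, 0.0494]
tool_rot: [1.0, -0.026, -0.001, -0.001]
force: [0.5, 0.3, 0.4]
finger_gap: 1.003
t 52.3 tcp [ 490.9 -406.6   49.4] jig [ -98.1 -426.4] yang -92.9 down 1.0 F [0.5 0.3 0.4] gap 1.003
t: 53.0
tcp_pos: [0.4918, -0.4094, 0.0513]
tool_rot: [1.0, -0.026, 0.001, 0.001]
force: [-0.5, 0.5, 5.9]
finger_gap: 0.403
t 53.0 tcp [ 491.8 -409.4   51.3] jig [ -97.3 -429.2] yang -93.0 down 1.0 F [-0.5  0.5  5.9] gap 0.403
t: 53.7
tcp_pos: [0.4947, -0.4124, 0.0513]
tool_rot: [1.0, -0.029, 0.0, 0.0]
force: [-2.0, 2.8, 9.1]
finger_gap: 0.408
t 53.7 tcp [ 494.7 -412.4   51.3] jig [ -94.7 -432.3] yang -93.3 down 1.0 F [-2.   2.8  9.1] gap 0.408
```

```bash
python3 -m inch '[[0.5,[0,0,0],[0,0,0]],[-0.4,[0,0,0],[0,0,0]],[-1,[0,0,0],[0,0,0]],[-1,[0,0,0],[0,0,0]],[-1,[0,0,-0.3],[0,0,0]],[-1,[0,0,-0.7],[0,0,0]],[-1,[0,0,-1],[0,0,0]]]'; for i in 1 2; do python3 -m inch '[[-1,[0,-0.3,-0.2],[0,0,0]],[-1,[0,-0.7,-0.5],[0,0,0]],[-1,[0,-1,-0.5],[0,0,0]]]';done; for i in 1 2; do python3 -m inch '[[-1,[-0.4,-0.3,0],[0,0,0]],[-1,[-0.8,-0.5,0],[0,0,0]],[-1,[-0.8,-0.5,0],[0,0,0]]]';done; python3 st.py;  python3 - <<'E'
from h import *
shot("scene","scene30");shot("top","top30");crop("scene30",285,375,240,335,7,"c47");crop("top30",330,400,170,245,8,"c48");crop("scene30",190,330,120,240,5,"c49");crop("top30",155,305,130,215,5,"c50")
E
```

```text
t: 54.4
tcp_pos: [0.4949, -0.4126, 0.1511]
tool_rot: [1.0, -0.029, 0.0, 0.0]
force: [1.2, -1.1, 0.3]
finger_gap: 1.005
t: 54.7
tcp_pos: [0.5022, -0.3125, 0.2035]
tool_rot: [1.0, -0.029, 0.003, 0.002]
force: [0.0, -0.3, -0.5]
finger_gap: 0.998
t: 55.0
tcp_pos: [0.5082, -0.2119, 0.2532]
tool_rot: [1.0, -0.029, 0.003, 0.002]
force: [0.3, 0.3, -0.4]
finger_gap: 0.999
t: 55.3
tcp_pos: [0.422, -0.1521, 0.2481]
tool_rot: [1.0, -0.028, -0.005, -0.003]
force: [0.5, 0.1, 0.3]
finger_gap: 0.999
t: 55.6
tcp_pos: [0.3458, -0.0987, 0.2484]
tool_rot: [1.0, -0.029, -0.004, -0.003]
force: [0.2, 0.1, 0.1]
finger_gap: 1.001
t 55.6 tcp [345.8 -98.7 248.4] jig [-225.3 -110.6] yang -93.3 down 0.9999 F [0.2 0.1 0.1] gap 1.001
```

View pics/c47.png

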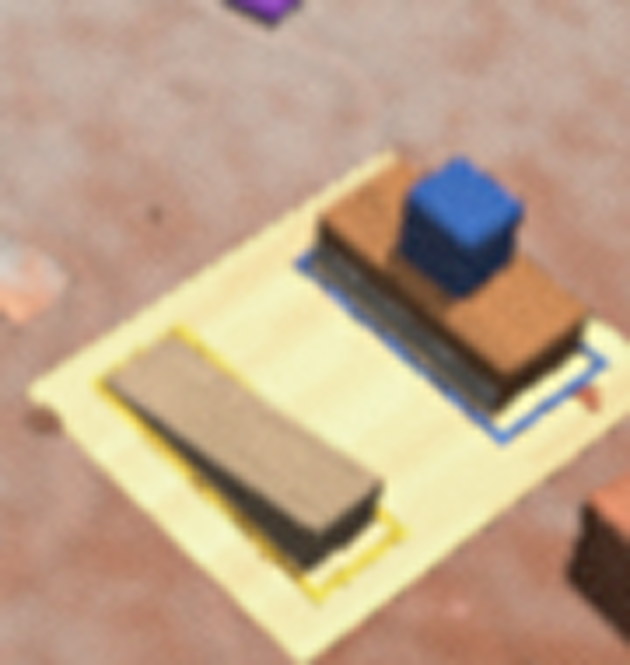

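View pics/c48.png

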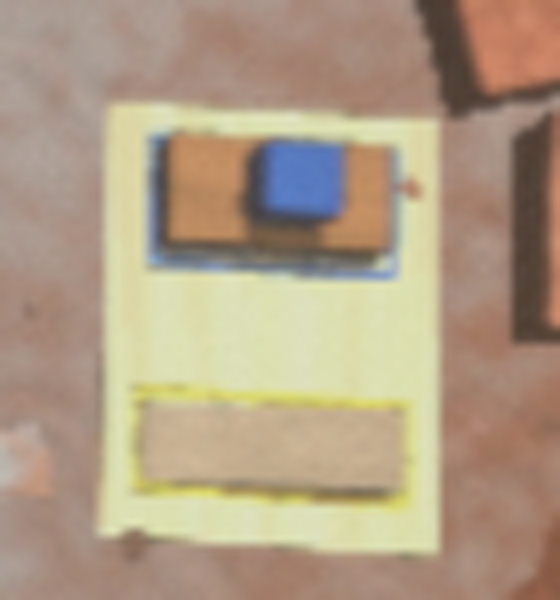

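View pics/c49.png

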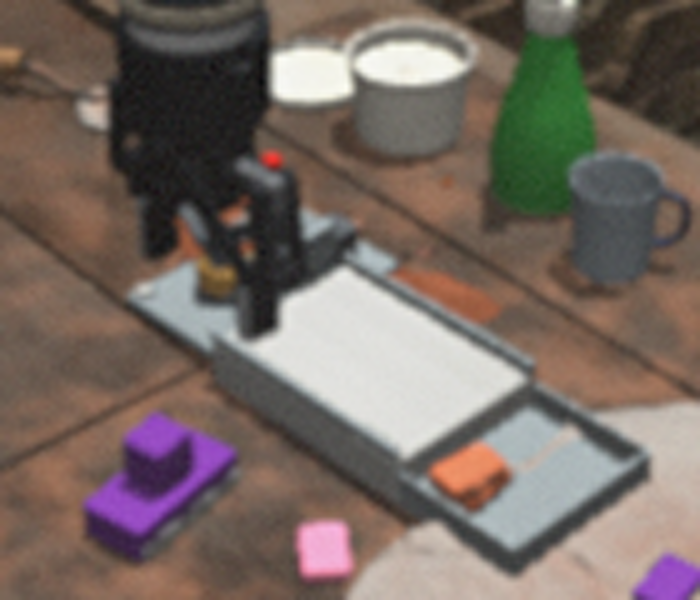

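View pics/c50.png

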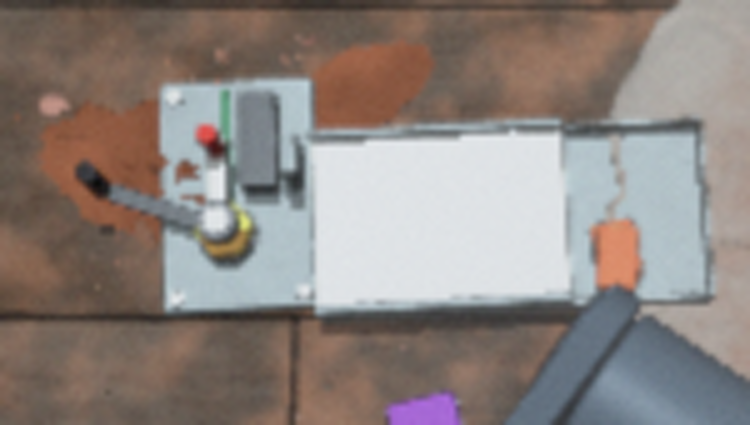

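```bash
python3 - <<'E'
from h import *
f=lambda c:np.array(c)/8+[330,170]-.5
B=plane("top",f([(166,136),(393,145),(390,250),(166,243)]),.034)[:,:2]*1000
print("scraper top",B.mean(0)); print("grip top",plane("top",f([(302,179)]),.071)[0])
k=lambda c:np.array(c)/7+[285,240]-.5
P=plane("scene",k([(320,222),(497,375),(586,316),(405,165)]),.034)*1000;print("scraper scene",P.mean(0))
p=lambda u,v,z:tojig(plane("top",[(u/5+154.5,v/5+129.5)],z)[0])
a=p(206,132,.106);b=p(88,175,.084);print("screw",np.arctan2(a[1]-160,a[0]),"post",np.degrees(np.arctan2(b[1]-160,b[0])))
d=np.load("pics/top30.npy");u,v=np.mgrid[275:283,174:189]
q=dep("top",np.c_[u.ravel(),v.ravel()],d);print((q[:,2].reshape(8,15)*1000).round(0).astype(int).T)
print("chip area",p(598,225,.036),p(638,280,.036))
E
```

```text
scraper top [ 491.87573479 -407.62874875]
grip top [ 0.49163143 -0.40746722  0.071     ]
scraper scene [ 488.35064976 -412.02506729   34.        ]
screw -0.003799424047791999 post 68.68428465987544
[[ 13  22  26  22  23  24  12  10]
 [ 37  35  36  32  36  32  38  10]
 [ 37  38  34  35  34  35  37  30]
 [ 37  31  38  42  32  35  32  36]
 [ 31  37  36  35  38  39  41  33]
 [ 41  37  36  35  37  33  34  33]
 [ 39  32  38  36  35  37  38  28]
 [ 39  43  36  40  38  36  37  32]
 [ 35  35  33  35  32  36  35  36]
 [ 38  38  36  36  40  35  36  33]
 [ 36  35  39  38  34  37  39  28]
 [ 30  35  39  33  36  37  37  20]
 [ 36  36  35  34  41  35  37   7]
 [ 36  36 566 565 556  41  33   9]
 [559 572 570 567 566 562   9  10]]
chip area [ -10.12783645 -110.30426076] [ -52.19525528 -136.61335336]
```

```bash
python3 -c "
from station import *
print(sign_off())"
```

```text
the job is handed in; nothing more can be done
None
```

I completed all the steps in the order asked and handed the job in at about 56 s of the 208 s.

- **Chips:** There were two chips on the plate. I swept both into the catch tray with the scraper. They lie flat, one on top of the other. The stack measures about 36 mm, which is 6 mm above the tray rim.
- **Stop screw:** I turned it clockwise onto the green mark and seated the wedge with its thick end towards the screw. With the nut tight and the wedge still in, the bar measured about -0.04 rad. With the wedge out it measured about 0.00, so it stays on the mark.
- **Jam nut:** I tightened it by its lever to about 1.42 rad by camera, against 1.25 needed. I did not feel a clear end stop.
- **Wedge:** It is out again and lies flat inside the yellow outline, about 3 mm off centre along its length.
- **Scraper:** It stands on its base inside the blue outline. It was knocked about 35 mm aside while I was setting down the wedge, so I picked it up and placed it again.

The two cameras disagree slightly on the scraper's place. The top view puts it about 5 mm off centre along its length, the scene view about 2 mm along and 3 mm across. I left it there. The purple and pink look-alikes and the chisel were not touched.

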